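Refill the changeover tool tray

ROBOT

A 6-joint arm with a two-finger parallel gripper is mounted at the origin on the work surface. World frame = base frame: x ahead of the robot, y to its left, z up, the work surface at z = 0. Lengths are in m, angles in rad, forces in N, time in s.
With the tool pointing down it reaches from about 0.275 to 1 m from the base axis. Payload 8.4 kg.
Tool frame: the origin (TCP) lies at the centre of the arm's flange, where the gripper is bolted on; the fingertips stand 173 mm ahead of it and the grasp point (between the pads) lies manip.pinch_z ahead of it (manip.pinch_z is the distance from the TCP to the grasp point, in m); z points along the fingers, y is the line along which they close (so a half turn about z gives the same grasp; the last joint's range is limited). The gripper opens to 85 mm and grips with 20 to 120 N. Pads are 22 mm wide; open, the fingers measure 114 mm over their backs; the gripper's body (76 mm by 85 mm) begins 54 mm behind the grasp point. The pads swing forward as they close: fully open they stand 13 mm farther back than shut.
Start: joints at [1.142, 0.353, 1.633, -0, 1.155, -0.002], TCP at [0.259, 0.569, 0.405] pointing down, gripper open.
Joint ranges: [-2.63, 2.63], [-0.92, 2.1], [0.06, 2.66], [-1.3, 4.44], [0, 2.69], [-3.02, 3.02]. Speed limits (rad/s): [2.22, 2.22, 2.79, 3.14, 3.14, 3.14].

INTERFACE

Orientations are given as a unit quaternion [w, x, y, z].
In Python, from bench import manip gives the robot as it stands.
- The arm moves only by the shell command python3 -m jog 'ROWS' [FORCE]. ROWS is JSON, a list of rows, each an object of numbers: "ax", "ay", "az": the turn, a rotation vector about the tool's x, y, z in units of 4 degrees (1.0 is 4 degrees); "x", "y", "z": the shift along the tool's x, y, z in units of 4 cm (1.0 is 4 cm); "claw": the gripper command: -1 is fully open, 1 is shut, values between are in proportion. A call has exactly 10 rows; each row shifts and turns the commanded pose from where the row before left it, along the tool's axes as they then stand; what a row does not reach is not made up. A row lasts 1/12 s, in which the tool goes at most 41.7 mm and 7.16 degrees, less where a joint would pass 70% of its speed; a pose out of reach is approached as far as the arm can. A call with a number of a shift or a turn outside -1 to 1 is refused whole. A call with a gripper value outside its range is refused whole. The fingers move at their own pace and stop on an object; FORCE is the grip in N (left out, the last holds). Time passes only in rows, so rows that do not move let the fingers close, or fill a call up. It gives the time, the measured TCP pose, the force, the opening and the grip force at its end, in the units of the state.
- manip.observe(): the state, without advancing time (a new reading comes with each control period).
- manip.capture(name): name is "scene" or "side" or "wrist"; returns the picture (420x560x3 uint8, red, green, blue); there is no depth.
- manip.calibration(name): a dict with "fx", "fy", "cx", "cy" (pixels), "R" (3x3) and "t" (3): a world point X has camera coordinates R X + t. Camera axes: x right, y down, z forward; pixel columns grow to the right and rows downward; lengths in m; the calibration is good to about 2 mm. A picture is of the moment at which its call begins: read the wrist's pose just before it. calibration takes no time and is no camera call; for the wrist camera it gives the pose at the moment of the call.
- manip.finish_job(): hands the job in; it is judged then, once.
Trained networks look in the newest picture that a camera, given by its name, has taken for a name from the list of things; names that differ only in an ending like _2 or _b are one class to them, and where a whole thing is asked for, a point or a joint stands for the part that bears it (a point fixed in the world has none). Each returns a list of dicts, best first, with "score" (0 to 1); they miss things now and then, are a little off and sometimes report something else, mostly with a low value. They report only what shows in the picture. A call takes as long as a camera call. They do not tell look-alikes from the thing itself.
- manip.spot_in(camera, name): "xy" ([column, row] as shares, 0 to 1, of the picture: columns of its width, rows of its height, amid what is visible of it).
- manip.tip_of(camera, name): "xy" ([column, row] as shares, 0 to 1, of the picture: columns of its width, rows of its height: a listed point, or the origin of a listed thing).
The state is a dict: "time": time; "qpos": joint angles; "dq": joint speeds; "tau": joint torques, N m; "position": TCP position; "eef_rot": TCP orientation; "wrist_force": force on the tool from outside, world axes, zero at the start; "ft_torque": the same for the moment, N m; "width": finger opening in m; "grasp_force": force on a finger pad.
Only numpy, scipy, OpenCV 4.12 (cv2) and the standard library are available. Lean on these libraries where they do the work, as an engineer would, in place of code of your own. Each camera call takes 0.05 s, during which the arm holds its last target. There are 200 camera calls.

TASK

Put the hand tools that lie about on the bench back into the blue tray, each in the cutout of its own shape and the right way round, and press each one down past the small plastic bumps until it lies fully home. The thin flat gauge lies on the granite plate: draw it out past the edge of the plate until you can take hold of it, then lay it flat in its own shallow cutout in the tray. Do not push the jar, the tape roll or the red trim part about.

Things in the scene. Friction and masses are not known exactly. Their poses are not given: they have to be found in the camera images.
- tray: blue formed-plastic tray, fixed, 204 (its x) x 244 (its y) x 30 mm high, origin at the centre of its underside. Five cutouts side by side run along its x, at y = +81 (gauge), +35 (hex key), -4 (large spanner), -43 (small spanner), -88 mm (pliers). A finger trough 46 mm wide (x -23 to +23), open at both ends, crosses them all; its floor is 5 mm above the bench
- seat_large (a point): where the middle of the large spanner's shank belongs, fully home; axes as the tray's. All four tool cutouts: floor 8 mm above the bench, 22 mm deep, clearance 2 mm a side, no chamfer. Two spring bumps in the side walls, 33 mm from the trough's middle, catch a tool while its underside is 12 to 17 mm above that floor; 2 to 6 N downward carries it past. Seat 4.5 mm above the floor
- seat_small (a point): where the middle of the small spanner's shank belongs when fully home (4 mm above the cutout's floor); axes as the tray's
- seat_pliers (a point): where the middle of the pliers' joint belongs when fully home (5 mm above the cutout's floor); axes as the tray's. Both bumps of this cutout are at the nose, tray x = +33 mm
- seat_key (a point): where the middle of the hex key's long arm belongs when fully home (5 mm above the cutout's floor); axes as the tray's
- seat_gauge (a point): where the grip point of the gauge's tongue belongs when the gauge lies flat in its cutout, over the trough; 27 mm above the bench (the gauge's mid-thickness). This cutout is 4 mm deep below the tray's 30 mm top, clearance 2 mm a side; axes as the tray's
- large_mid (a point): large combination spanner, plain steel, 150 mm long, lying flat; point at the middle of its shank (15 mm wide, 9 mm thick), half-way up. Own +x points to the open-jaw end (34 mm wide, 11 mm thick, reaches 76 mm), -x to the ring end (28 mm across, reaches 74 mm); z up. Home in the tray its +x agrees with the tray's +x. None if absent
- small_mid (a point): small combination spanner, plain steel, 132 mm long, lying flat; point at the middle of its shank (11 mm wide, 8 mm thick), half-way up. Own +x points to the RING end (19 mm across, 9.5 mm thick, reaches 66 mm), -x to the open-jaw end (26 mm wide, reaches 66 mm); z up. Home in the tray its +x agrees with the tray's +x (the other way round from the large one). None if absent
- pliers_mid (a point): combination pliers, steel, black handles, closed and rigid, 156 mm long, 10 mm thick, lying flat; point at the middle of the joint (a block 28 mm wide, 28 mm long), half-way up. Own +x points to the nose (22 then 14 mm wide, reaches 70 mm), -x to the handles (spread to 46 mm, reach 86 mm); z up. Home in the tray +x agrees with the tray's +x. None if absent
- key_mid (a point): L-shaped hex key, dark steel, 10 mm across and thick, lying flat; point at the middle of the long arm (140 mm, along own x), half-way up. The short arm leaves the -x end towards own +y and reaches 38 mm from the long arm's centre line; z up. Home in the tray its +x agrees with the tray's +x. None if absent
- granite: dark granite surface plate, fixed, 220 (its x) x 160 (its y) x 50 mm high, polished (steel slides easily on it), origin at the centre of its underside; its -y edge, 80 mm from the centre, faces the tray
- gauge_tongue (a point): thin flat steel paddle-shaped gauge, 2 mm thick, 90 g, on the granite's top. Point: grip point on the tongue's middle line, mid-thickness. Tongue 28 mm wide, own x -30 to +23 mm; blade 62 mm wide, x +23 to +93; centre of mass x = +42. Tongue (-x) points roughly to the granite's -y edge. Home: +x agrees with the tray's +x. Slides under a fingertip pressed on it with a few newtons
- paste_jar: bystander: grey jar with a black lid, 58 mm across, 75 mm high, origin under its centre; leave it alone
- tape_roll: bystander: roll of paper tape lying flat, 92 mm across, 38 mm high, origin under its centre; leave it alone
- trim_part: bystander: dark red curved plastic trim part, about 180 mm long, 18 mm high, origin under its middle; leave it alone
Things that resemble listed ones, but are neither listed nor needed, are in the scene too. What is shaped like the part that bears small_mid but black or purple is not meant.

How it is judged:
On the way:
1. the gauge, still lying flat on the granite plate, sticks out past an edge of the plate by 10 mm or more ((y of gauge_tongue in the frame of granite below -0.06 m or x of gauge_tongue in the frame of granite below -0.09 m or x of gauge_tongue in the frame of granite above 0.09 m) and z of gauge_tongue in the frame of granite between 0.046 and 0.055 m), for 0.1 s.
At the end, for the whole second after the job is handed in: every tool that was on the bench lies in its own cutout, the right way round: middle within 4 mm sideways and 2.5 mm in height of its seat, flat within 3 degrees; the gauge likewise in its shallow cutout (5 mm, 2 mm); all at rest and let go (horizontal distance between large_mid and seat_large below 0.004 m and z of large_mid in the frame of seat_large between -0.003 and 0.0025 m and angle between each of large_mid, small_mid, pliers_mid, key_mid, gauge_tongue's own z axis and vertical below 0.052 rad and angle between the x axis of large_mid and the x axis of seat_large, either way round below 0.1 rad and linear speed of each of spanner_large, spanner_small, pliers, hex_key, gauge below 0.02 m/s and horizontal distance between small_mid and seat_small below 0.004 m and z of small_mid in the frame of seat_small between -0.003 and 0.0025 m and angle between the x axis of small_mid and the x axis of seat_small, either way round below 0.1 rad and horizontal distance between pliers_mid and seat_pliers below 0.004 m and z of pliers_mid in the frame of seat_pliers between -0.003 and 0.0025 m and angle between the x axis of pliers_mid and the x axis of seat_pliers, either way round below 0.1 rad and horizontal distance between key_mid and seat_key below 0.004 m and z of key_mid in the frame of seat_key between -0.003 and 0.0025 m and angle between the x axis of key_mid and the x axis of seat_key, either way round below 0.1 rad and horizontal distance between gauge_tongue and seat_gauge below 0.005 m and z of gauge_tongue in the frame of seat_gauge between -0.003 and 0.002 m and angle between the x axis of gauge_tongue and the x axis of seat_gauge, either way round below 0.1 rad); the robot touches nothing.
It fails at once if the jar, tape roll or trim part is pushed more than 4 cm (distance of any of paste_jar, tape_roll, trim_part from where it was at the start of the episode above 0.04 m).
Of spanner_large, spanner_small, pliers, hex_key only 3 to 4 are there at a start; the rules pass over those that are not, and their reading is None.
At some moment in a run one of spanner_large, spanner_small, pliers, hex_key may be knocked a few centimetres aside while the robot is not near it.
It also fails if it takes over 210 s, if anything falls off the work surface, if the arm or the gripper's body presses on something with over 40 N, if the wrist force passes 120 N, or if a joint passes its speed limit or range.

## Working session

There is one attempt and no reset: what is moved stays moved. The work goes in short steps, Python scripts to look and compute and a shell command to move; the robot and the scene stay as the last step left them, time stands still between calls to the robot, and variables do not carry over. Pictures are saved under pics/ and viewed, at most 14 in all, crops included, and the job is handed in when it is done.

```bash
ls; mkdir -p pics
cat > h.py <<'E'
import numpy as np, cv2
from bench import manip
def cap(c,fn=None):
    im=manip.capture(c)
    if fn: cv2.imwrite('pics/'+fn,cv2.cvtColor(im,cv2.COLOR_RGB2BGR))
    return im
def ray(c,px,z,K=None):
    K=K or manip.calibration(c); R=np.array(K['R']);t=np.array(K['t'])
    d=R.T@np.array([(px[0]-K['cx'])/K['fx'],(px[1]-K['cy'])/K['fy'],1]);o=-R.T@t
    return o+d*(z-o[2])/d[2]
def proj(c,X,K=None):
    K=K or manip.calibration(c);p=np.array(K['R'])@np.array(X)+np.array(K['t'])
    return np.array([K['fx']*p[0]/p[2]+K['cx'],K['fy']*p[1]/p[2]+K['cy']])
def px(xy): return np.array(xy)*[560,420]
E
python3 - <<'E'
from h import *
print(manip.pinch_z, manip.observe())
for c in ['scene','side','wrist']: cap(c,c+'0.png')
Z=dict(tray=0,granite=0,seat_large=.0125,large_mid=.0045,small_mid=.004,pliers_mid=.005,key_mid=.005,gauge_tongue=.051,seat_gauge=.027,seat_key=.013,seat_small=.012,seat_pliers=.013)
for c in ['scene','side']:
  K=manip.calibration(c); print(c,K)
  for n in Z:
    for d in manip.tip_of(c,n)[:3]:
      p=px(d['xy']); print(c,n,round(d['score'],2),p.round(0),ray(c,p,Z[n],K).round(3))
E
```

```text
pics
0.1547 {'time': 0.0, 'qpos': array([ 1.14157807e+00,  3.53648363e-01,  1.63415636e+00, -2.82170853e-06,
        1.15520221e+00, -2.40329662e-03]), 'dq': array([-9.82338394e-05,  1.81478836e-04, -3.15583625e-05,  1.60392686e-07,
       -9.87645492e-04,  8.61895177e-05]), 'tau': array([-2.02167204e-03, -6.05236244e+01, -3.42079496e+01, -1.57206414e-04,
        9.07876936e-03,  4.33827864e-06]), 'position': array([0.25863382, 0.56870676, 0.40395187]), 'eef_rot': array([-1.50165955e-04,  2.11790696e-01,  9.77314791e-01, -6.91011911e-04]), 'wrist_force': array([-1.00697005,  0.03509459,  0.68885992]), 'ft_torque': array([-0.00157653, -0.04575633, -0.03808231]), 'grasp_force': 0.0, 'width': 0.08523992531616321}
scene {'fx': 393.37598079446155, 'fy': 393.37598079446155, 'cx': 279.32559386020415, 'cy': 205.6585361691219, 'R': array([[-0.84212524,  0.53924512,  0.00630682],
       [ 0.42439084,  0.66988546, -0.60921744],
       [-0.33274238, -0.51036083, -0.79297814]]), 't': array([ 0.49089921, -0.09190637,  1.36508315])}
scene tray 0.96 [280. 266.] [0.597 0.025 0.   ]
scene granite 0.73
[... 1533 characters left out ...]
de small_mid 0.79 [335. 245.] [ 0.596 -0.328  0.004]
side small_mid 0.64 [401. 246.] [ 0.726 -0.436  0.004]
side pliers_mid 0.82 [234. 229.] [ 0.426 -0.108  0.005]
side key_mid 0.45 [197. 204.] [0.409 0.073 0.005]
side key_mid 0.2 [270. 314.] [ 0.316 -0.416  0.005]
side gauge_tongue 0.61 [184. 150.] [0.522 0.363 0.051]
side gauge_tongue 0.54 [122. 187.] [0.245 0.223 0.051]
side seat_gauge 0.67 [240. 176.] [0.592 0.109 0.027]
side seat_key 0.92 [251. 185.] [0.602 0.061 0.013]
side seat_key 0.33 [270. 314.] [ 0.311 -0.422  0.013]
side seat_small 0.96 [267. 193.] [ 0.611 -0.011  0.012]
side seat_pliers 0.85 [275. 199.] [ 0.607 -0.06   0.013]
side seat_pliers 0.71 [196. 201.] [0.411 0.077 0.013]
```

```bash
python3 -c "
import cv2
a=cv2.imread('pics/scene0.png');cv2.imwrite('pics/s0b.png',cv2.resize(a,(800,600),interpolation=cv2.INTER_CUBIC))"
```

```text
(no output)
```

View pics/s0b.png

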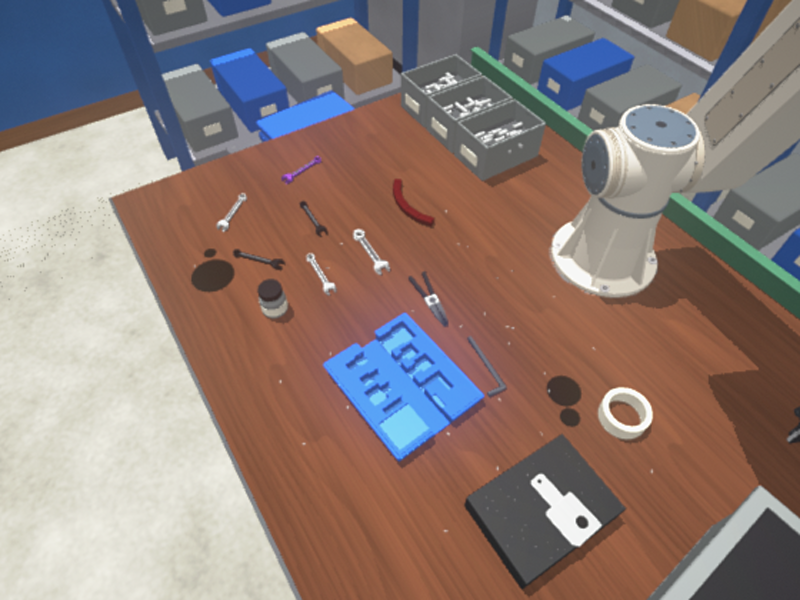

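View pics/side0.png

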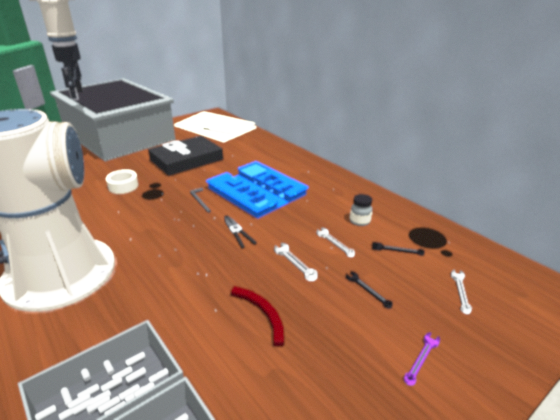

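```bash
cat >> h.py <<'E'
from scipy.spatial.transform import Rotation as Ro
def rot(q): return Ro.from_quat([q[1],q[2],q[3],q[0]])
def pose():
    s=manip.observe(); return np.array(s['position']),rot(s['eef_rot']).as_matrix()
def plan(xyz,a,p=None,Rm=None,quiet=False):
    """target TCP xyz, angle a (deg) of tool x in world, tool down. prints turn units then shift units (final frame)"""
    if p is None: p,Rm=pose()
    c,s=np.cos(np.radians(a)),np.sin(np.radians(a))
    T=np.array([[c,s,0],[s,-c,0],[0,0,-1]])
    rv=np.degrees(Ro.from_matrix(Rm.T@T).as_rotvec())/4
    d=T.T@(np.array(xyz)-p)/.04
    if not quiet: print('target',np.round(xyz,4),a,'| TURN units',rv.round(2),'| SHIFT units',d.round(3))
    return T
E
python3 - <<'E'
from h import *
K=manip.calibration('wrist');p,R=pose()
C=-K['R'].T@K['t'];print('cam in tool',R.T@(C-p),'\n',(K['R']@R).round(3),K['fx'],K['cx'],K['cy'])
im=cv2.cvtColor(cv2.imread('pics/scene0.png'),cv2.COLOR_BGR2HSV)
m=cv2.inRange(im,(95,120,100),(125,255,255));m[:190]=0
n,l,st,ce=cv2.connectedComponentsWithStats(m);i=1+st[1:,4].argmax()
ys,xs=np.where(l==i);P=np.array([ray('scene',(x,y),.03)[:2] for x,y in zip(xs,ys)],np.float32)
print(cv2.minAreaRect(P*1000))
plan([.55,.03,.45],180)
E
```

```text
cam in tool [ 0.0815269  -0.00132429  0.03138297] 
 [[ 0.     1.    -0.   ]
 [-0.948 -0.    -0.319]
 [-0.319  0.     0.948]] 314.3749779569639 279.3351923723386 208.36997264161835Traceback (most recent call last):
  File "<stdin>", line 7, in <module>
  File "h.py", line 8, in ray
    K=K or manip.calibration(c); R=np.array(K['R']);t=np.array(K['t'])
           ~~~~~~~~~~~~~~~~~^^^
ValueError: time passes only in moves, steps and waits
```

Run:
```python
from h import *
im=cv2.cvtColor(cv2.imread('pics/scene0.png'),cv2.COLOR_BGR2HSV)
m=cv2.inRange(im,(95,120,100),(125,255,255));m[:190]=0
n,l,st,ce=cv2.connectedComponentsWithStats(m);i=1+st[1:,4].argmax()
K=manip.calibration('scene')
ys,xs=np.where(l==i);P=np.array([ray('scene',(x,y),.03,K)[:2] for x,y in zip(xs,ys)],np.float32)
print(cv2.minAreaRect(P*1000))
plan([.52,.03,.45],180)
```

```text
((601.9144287109375, 39.04346466064453), (215.33551025390625, 256.1918640136719), 5.033487796783447)
target [0.52 0.03 0.45] 180 | TURN units [-0.   -0.   -6.11] | SHIFT units [ -6.532 -13.473  -1.133]
```

```bash
python3 -m jog '[{"az":-1,"y":-1},{"az":-1,"y":-1},{"az":-1,"y":-1},{"az":-1,"y":-1},{"az":-1,"y":-1},{"az":-1,"y":-1},{"az":-1,"y":-1},{"az":-0.36,"y":-1},{"y":-1,"x":-1},{"y":-1,"x":-1}]' && python3 -m jog '[{"y":-1,"x":-1},{"y":-1,"x":-1},{"y":-1,"x":-1},{},{},{},{},{},{},{}]'; python3 -c "
from h import *
plan([.565,.03,.40],185)
print(manip.observe()['qpos'])"
```

```text
target [0.565 0.03  0.4  ] 185 | TURN units [ 0.   -0.   -7.36] | SHIFT units [ -6.453 -14.089   0.117]
[ 1.14157718e+00  3.52991594e-01  1.63339940e+00  4.22622903e-05
  1.15521019e+00 -2.38564564e-03]$[0]: bad value
```

```bash
python3 -m jog '[{"ax":0,"ay":0,"az":-1,"x":0,"y":-1,"z":0,"claw":-1},{"ax":0,"ay":0,"az":-1,"x":0,"y":-1,"z":0,"claw":-1},{"ax":0,"ay":0,"az":-1,"x":0,"y":-1,"z":0,"claw":-1},{"ax":0,"ay":0,"az":-1,"x":0,"y":-1,"z":0,"claw":-1},{"ax":0,"ay":0,"az":-1,"x":0,"y":-1,"z":0,"claw":-1},{"ax":0,"ay":0,"az":-1,"x":0,"y":-1,"z":0,"claw":-1},{"ax":0,"ay":0,"az":-1,"x":0,"y":-1,"z":0,"claw":-1},{"ax":0,"ay":0,"az":-0.36,"x":0,"y":-1,"z":0,"claw":-1},{"ax":0,"ay":0,"az":0,"x":-1,"y":-1,"z":0,"claw":-1},{"ax":0,"ay":0,"az":0,"x":-1,"y":-1,"z":0,"claw":-1}]'; python3 -c "
from h import *
plan([.565,.03,.40],185)"
```

```text
time: 2.18
position: [0.2646, 0.2028, 0.4052]
eef_rot: [0.001, -0.045, 0.999, 0.001]
wrist_force: [0.8, 1.8, 0.4]
width: 0.0854
grasp_force: 0.0
target [0.565 0.03  0.4  ] 185 | TURN units [0.02 0.02 0.04] | SHIFT units [-7.106 -4.959  0.13 ]
```

```bash
python3 -m jog '[{"x":-1,"y":-0.7,"claw":-1},{"x":-1,"y":-0.7,"claw":-1},{"x":-1,"y":-0.7,"claw":-1},{"x":-1,"y":-0.7,"claw":-1},{"x":-1,"y":-0.7,"claw":-1},{"x":-1,"y":-0.7,"claw":-1},{"x":-1,"y":-0.7,"claw":-1},{"claw":-1},{"claw":-1},{"claw":-1}]' || python3 -m jog '[{"ax":0,"ay":0,"az":0,"x":-1,"y":-0.7,"z":0,"claw":-1},{"ax":0,"ay":0,"az":0,"x":-1,"y":-0.7,"z":0,"claw":-1},{"ax":0,"ay":0,"az":0,"x":-1,"y":-0.7,"z":0,"claw":-1},{"ax":0,"ay":0,"az":0,"x":-1,"y":-0.7,"z":0,"claw":-1},{"ax":0,"ay":0,"az":0,"x":-1,"y":-0.7,"z":0,"claw":-1},{"ax":0,"ay":0,"az":0,"x":-1,"y":-0.7,"z":0,"claw":-1},{"ax":0,"ay":0,"az":0,"x":-1,"y":-0.7,"z":0,"claw":-1},{"ax":0,"ay":0,"az":0,"x":0,"y":0,"z":0,"claw":-1},{"ax":0,"ay":0,"az":0,"x":0,"y":0,"z":0,"claw":-1},{"ax":0,"ay":0,"az":0,"x":0,"y":0,"z":0,"claw":-1}]'
python3 - <<'E'
from h import *
p,R=pose();print(p,manip.observe()['dq'].round(3))
K=manip.calibration('wrist');cap('wrist','w1.png');np.save('w1K.npy',K,allow_pickle=True)
Z=dict(seat_large=.0125,pliers_mid=.005,key_mid=.005,seat_gauge=.027,seat_key=.013,seat_small=.012,seat_pliers=.013,tray=0)
for n in Z:
    for d in manip.tip_of('wrist',n)[:2]:
      q=px(d['xy']); print(n,round(d['score'],2),q.round(0),ray('wrist',q,Z[n],K).round(4))
im=cv2.cvtColor(cv2.imread('pics/w1.png'),cv2.COLOR_BGR2HSV)
m=cv2.inRange(im,(95,120,60),(125,255,255))
n,l,st,ce=cv2.connectedComponentsWithStats(m);i=1+st[1:,4].argmax();print(st[i])
ys,xs=np.where(l==i);P=np.array([ray('wrist',(x,y),.03,K)[:2] for x,y in zip(xs,ys)],np.float32)
print(cv2.minAreaRect(P*1000))
E
```

```text
time: 3.02
position: [0.5174, 0.0587, 0.4043]
eef_rot: [-0.001, -0.043, 0.999, 0.0]
wrist_force: [-1.2, -0.3, -0.5]
width: 0.0855
grasp_force: 0.0
[0.51743267 0.05868448 0.40425804] [ 0.02  -0.02   0.02   0.002 -0.001  0.   ]
seat_large 0.8 [250. 242.] [0.6037 0.0284 0.0125]
pliers_mid 0.76 [131.  81.] [ 0.4267 -0.1117  0.005 ]
key_mid 0.96 [310.  95.] [0.4244 0.0836 0.005 ]
key_mid 0.2 [220. 241.] [ 0.6084 -0.0108  0.005 ]
seat_gauge 0.59 [317. 245.] [0.5945 0.1091 0.027 ]
seat_gauge 0.38 [308.  92.] [0.4219 0.0788 0.027 ]
seat_key 0.93 [283. 242.] [0.6    0.0685 0.013 ]
seat_small 0.66 [531. 205.] [0.5261 0.3627 0.012 ]
seat_small 0.59 [219. 239.] [ 0.6035 -0.0105  0.012 ]
seat_pliers 0.75 [190. 244.] [ 0.6125 -0.0474  0.013 ]
tray 0.66 [255. 240.] [0.6059 0.034  0.    ]
[  136   158   231   164 31357]
((601.3783569335938, 33.71337890625), (213.4081573486328, 253.28248596191406), 4.939322471618652)$[0]: bad value
```

View pics/w1.png

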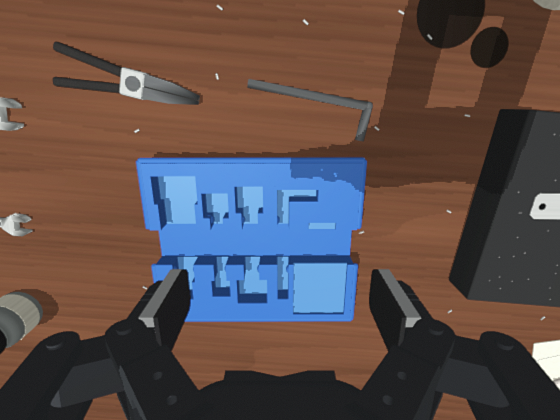

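```bash
python3 -m jog '[{"ax":0,"ay":0,"az":0,"x":0.2,"y":-1,"z":0,"claw":-1},{"ax":0,"ay":0,"az":0,"x":0.2,"y":-1,"z":0,"claw":-1},{"ax":0,"ay":0,"az":0,"x":0.2,"y":-1,"z":0,"claw":-1},{"ax":0,"ay":0,"az":0,"x":0.2,"y":-1,"z":0,"claw":-1},{"ax":0,"ay":0,"az":0,"x":0.2,"y":-1,"z":0,"claw":-1},{"ax":0,"ay":0,"az":0,"x":0.2,"y":-1,"z":0,"claw":-1},{"ax":0,"ay":0,"az":0,"x":0,"y":-1,"z":0,"claw":-1},{"ax":0,"ay":0,"az":0,"x":0,"y":-1,"z":0,"claw":-1},{"ax":0,"ay":0,"az":0,"x":0,"y":-1,"z":0,"claw":-1},{"ax":0,"ay":0,"az":0,"x":0,"y":0,"z":0,"claw":-1}]'
python3 - <<'E'
from h import *
p,R=pose();print(p,manip.observe()['dq'].round(3))
K=manip.calibration('wrist');cap('wrist','w2.png')
Z=dict(large_mid=.0045,small_mid=.004,pliers_mid=.005)
for n in Z:
    for d in manip.tip_of('wrist',n)[:5]:
      q=px(d['xy']); print(n,round(d['score'],2),q.round(0),ray('wrist',q,Z[n],K).round(4))
E
cd pics; python3 -c "
import cv2
a=cv2.imread('w2.png');cv2.imwrite('w2b.png',cv2.resize(a[:280],(800,400),interpolation=cv2.INTER_CUBIC))"
```

```text
time: 4.3
position: [0.5015, -0.3097, 0.4049]
eef_rot: [0.001, -0.042, 0.999, -0.002]
wrist_force: [-0.1, -0.2, 0.2]
width: 0.0855
grasp_force: 0.0
[ 0.50146992 -0.30969288  0.40493651] [ 0.068 -0.035  0.072  0.042  0.015  0.089]
large_mid 0.69 [278. 147.] [ 0.4699 -0.3168  0.0045]
small_mid 0.9 [177. 314.] [ 0.7119 -0.4387  0.004 ]
small_mid 0.89 [272. 251.] [ 0.6038 -0.3134  0.004 ]
small_mid 0.86 [134. 191.] [ 0.537  -0.4879  0.004 ]
pliers_mid 0.6 [459. 128.] [ 0.4309 -0.1139  0.005 ]
```

View pics/w2b.png

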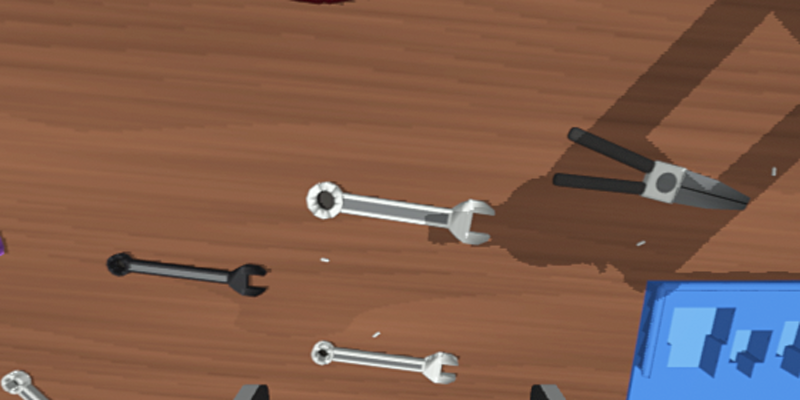

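Run:
```python
from h import *
a=cv2.imread('pics/scene0.png');b=cv2.imread('pics/side0.png')
c=[cv2.resize(a[120:215,140:280],(0,0),fx=5,fy=5,interpolation=cv2.INTER_CUBIC)]
d=cv2.resize(b[215:320,310:480],(0,0),fx=4,fy=4,interpolation=cv2.INTER_CUBIC)
c=cv2.resize(c[0],(560,380));d=cv2.resize(d,(560,346));cv2.imwrite('pics/cand.png',cv2.resize(np.vstack([c,d]),None,fx=.8,fy=.8))
# steel blobs on scene & side: length
for n,im,boxes in (('scene',a,[(140,125,185,170),(205,170,240,210),(240,155,275,195)]),('side',b,[(440,260,480,320),(310,220,360,262),(268,235,322,285)])):
  K=manip.calibration(n)
  for x0,y0,x1,y1 in boxes:
    h=cv2.cvtColor(im,cv2.COLOR_BGR2HSV)[y0:y1,x0:x1];m=(h[...,1]<70)&(h[...,2]>90)
    ys,xs=np.where(m);P=np.array([ray(n,(x+x0,y+y0),.006,K)[:2] for x,y in zip(xs,ys)],np.float32)*1000
    print(n,(x0,y0),len(P),cv2.minAreaRect(P))
```

```text
scene (140, 125) 148 ((698.7778930664062, -619.0516967773438), (138.91648864746094, 33.21263885498047), 41.67740249633789)
scene (205, 170) 173 ((592.6099853515625, -326.361328125), (159.56410217285156, 81.45210266113281), 55.823463439941406)
scene (240, 155) 243 ((466.20587158203125, -312.7013854980469), (160.72140502929688, 39.04893493652344), 85.2220230102539)
side (440, 260) 373 ((697.2739868164062, -620.9962158203125), (141.43511962890625, 30.599336624145508), 37.83415985107422)
side (310, 220) 320 ((631.408203125, -297.247802734375), (172.07896423339844, 108.77821350097656), 36.98290252685547)
side (268, 235) 469 ((488.8407287597656, -295.32745361328125), (183.60110473632812, 116.33344268798828), 43.337928771972656)
```

View pics/cand.png

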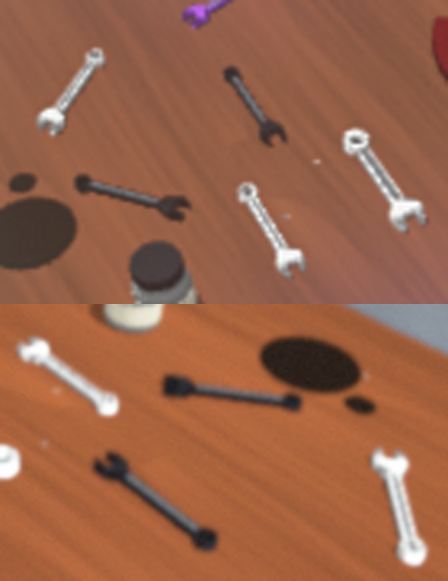

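```bash
python3 -m jog '[{"ax":0,"ay":0,"az":0,"x":-0.5,"y":-0.8,"z":0.2,"claw":-1},{"ax":0,"ay":0,"az":0,"x":-0.5,"y":-0.8,"z":0.2,"claw":-1},{"ax":0,"ay":0,"az":0,"x":-0.5,"y":-0.8,"z":0.2,"claw":-1},{"ax":0,"ay":0,"az":0,"x":-0.5,"y":-0.8,"z":0.2,"claw":-1},{"ax":0,"ay":0,"az":0,"x":-0.5,"y":-0.8,"z":0.2,"claw":-1},{"ax":0,"ay":0,"az":0,"x":0,"y":0,"z":0,"claw":-1},{"ax":0,"ay":0,"az":0,"x":0,"y":0,"z":0,"claw":-1},{"ax":0,"ay":0,"az":0,"x":0,"y":0,"z":0,"claw":-1},{"ax":0,"ay":0,"az":0,"x":0,"y":0,"z":0,"claw":-1},{"ax":0,"ay":0,"az":0,"x":0,"y":0,"z":0,"claw":-1}]'
python3 - <<'E'
from h import *
K=manip.calibration('wrist');im=cap('wrist','w3.png')
C=[]
for d in manip.tip_of('wrist','small_mid')[:6]:
  q=px(d['xy']); X=ray('wrist',q,.004,K);print(round(d['score'],2),q.round(0),X.round(4))
for X in ((.698,-.62,.004),(.600,-.315,.004)):
  q=proj('wrist',X,K).astype(int); print(q)
  x0=max(0,q[0]-70);y0=max(0,q[1]-70);c=im[y0:y0+140,x0:x0+140][...,::-1];print(x0,y0)
  C.append(cv2.resize(c,(400,400),interpolation=cv2.INTER_CUBIC))
cv2.imwrite('pics/cand2.png',np.hstack(C))
E
```

```text
time: 5.33
position: [0.6147, -0.4533, 0.3659]
eef_rot: [0.0, -0.044, 0.999, -0.0]
wrist_force: [0.4, 0.2, 0.4]
width: 0.0854
grasp_force: 0.0
0.92 [407. 185.] [ 0.6057 -0.3166  0.004 ]
0.76 [54. 12.] [ 0.4727 -0.6745  0.004 ]
0.59 [287. 265.] [ 0.7135 -0.4367  0.004 ]
0.59 [250. 104.] [ 0.5373 -0.4906  0.004 ]
[129 240]
59 170
[409 180]
339 110
```

View pics/cand2.png

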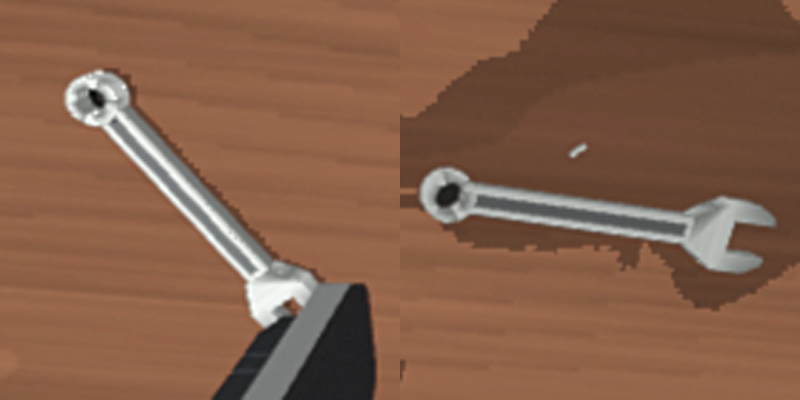

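Run:
```python
from h import *
K=manip.calibration('wrist');im=cv2.imread('pics/w3.png')
def w(cx,cy,x0,z=.006):
    return ray('wrist',(x0[0]+cx/2.857,x0[1]+cy/2.857),z,K)[:2]
L=lambda a,b:round(1000*np.linalg.norm(a-b),1)
F=(59,170);N=(339,110)
print('far ring->junction',L(w(97,98,F),w(262,275,F)),'ring diam',L(w(75,76,F),w(119,120,F)),L(w(119,76,F),w(75,122,F)),'shank w',L(w(172,196,F),w(192,176,F)))
print('near ring->junction',L(w(47,195,N),w(290,228,N)),'ring diam',L(w(20,191,N),w(73,199,N)),L(w(50,168,N),w(44,222,N)),'shank w',L(w(170,194,N),w(166,228,N)),'len',L(w(20,191,N),w(375,238,N)))
for (x0,y0,x1,y1) in ((75,185,170,290),(340,150,480,220)):
  h=cv2.cvtColor(im,cv2.COLOR_BGR2HSV)[y0:y1,x0:x1];m=(h[...,1]<60)&(h[...,2]>75)
  ys,xs=np.where(m);P=np.array([ray('wrist',(x+x0,y+y0),.006,K)[:2] for x,y in zip(xs,ys)],np.float32)*1000
  print(len(P),cv2.minAreaRect(P),im[y0:y1,x0:x1][m].mean(0), np.median(im[y0:y1,x0:x1][m],0))
print(np.linalg.norm([.698,.62]))
```

```text
far ring->junction 93.4 ring diam 22.4 27.7 shank w 12.7
near ring->junction 93.8 ring diam 20.3 20.7 shank w 13.1 len 137.2
1733 ((702.6819458007812, -620.010986328125), (139.73548889160156, 33.10666275024414), 41.53644943237305) [171.10040392 174.03635314 171.84477784] [165. 168. 167.]
1652 ((598.7860107421875, -317.632568359375), (135.41087341308594, 37.80332946777344), 84.6084213256836) [144.40738499 147.24818402 145.00544794] [150.  153.  150.5]
0.9335973436123305
```

```bash
cat >> h.py <<'E'
def blob(c,im,K,box,z,lo=(0,0,75),hi=(180,60,255)):
    x0,y0,x1,y1=box
    m=cv2.inRange(cv2.cvtColor(im,cv2.COLOR_RGB2HSV)[y0:y1,x0:x1],lo,hi)
    n,l,st,ce=cv2.connectedComponentsWithStats(m);i=1+st[1:,4].argmax()
    ys,xs=np.where(l==i)
    return np.array([ray(c,(x+x0,y+y0),z,K)[:2] for x,y in zip(xs,ys)])*1000
E
python3 - <<'E'
from h import *
K=manip.calibration('wrist');im=cv2.imread('pics/w3.png')[...,::-1].copy()
P=blob('wrist',im,K,(340,150,480,220),.006)
c=P.mean(0);u=np.linalg.svd(P-c,full_matrices=False)[2][0]
u=u*np.sign(-u[1])  # own +x to ring (-y)
for _ in range(2):
    s=(P-c)@u; n=np.array([-u[1],u[0]]);t=(P-c)@n
    sm=(s.max()+s.min())/2
    k=abs(s-sm)<35; A=np.polyfit(s[k],t[k],1); 
    c=c+n*A[1]; u=u+n*A[0];u/=np.linalg.norm(u)
s=(P-c)@u;t=(P-c)@np.array([-u[1],u[0]])
print(len(P),s.min(),s.max(),'shank width',np.ptp(t[abs(s-s.mean())<20]),'ring w',np.ptp(t[s>s.max()-16]),'jaw w',np.ptp(t[s<s.min()+20]))
mid=c+u*(s.max()+s.min())/2; a=np.degrees(np.arctan2(u[1],u[0]));print(mid,a)
plan([mid[0]/1000,mid[1]/1000,.175],a+180)
E
```

```text
1639 -63.67188102902677 71.92930246247737 shank width 12.203534661246616 ring w 20.742062280624502 jaw w 28.6134628965291
[ 605.02124205 -318.06984706] -92.93312165697822
target [ 0.605  -0.3181  0.175 ] 87.06687834302178 | TURN units [0.000e+00 2.000e-02 2.449e+01] | SHIFT units [ 3.376 -0.414  4.772]
```

```bash
python3 -m jog '[{"ax":0,"ay":0,"az":1,"x":0,"y":0,"z":0.08,"claw":-1},{"ax":0,"ay":0,"az":1,"x":0,"y":0,"z":0.08,"claw":-1},{"ax":0,"ay":0,"az":1,"x":0,"y":0,"z":0.08,"claw":-1},{"ax":0,"ay":0,"az":1,"x":0,"y":0,"z":0.08,"claw":-1},{"ax":0,"ay":0,"az":1,"x":0,"y":0,"z":0.08,"claw":-1},{"ax":0,"ay":0,"az":1,"x":0,"y":0,"z":0.08,"claw":-1},{"ax":0,"ay":0,"az":1,"x":0,"y":0,"z":0.08,"claw":-1},{"ax":0,"ay":0,"az":1,"x":0,"y":0,"z":0.08,"claw":-1},{"ax":0,"ay":0,"az":1,"x":0,"y":0,"z":0.08,"claw":-1},{"ax":0,"ay":0,"az":1,"x":0,"y":0,"z":0.08,"claw":-1}]' >/dev/null; python3 -m jog '[{"ax":0,"ay":0,"az":1,"x":0,"y":0,"z":0.08,"claw":-1},{"ax":0,"ay":0,"az":1,"x":0,"y":0,"z":0.08,"claw":-1},{"ax":0,"ay":0,"az":1,"x":0,"y":0,"z":0.08,"claw":-1},{"ax":0,"ay":0,"az":1,"x":0,"y":0,"z":0.08,"claw":-1},{"ax":0,"ay":0,"az":1,"x":0,"y":0,"z":0.08,"claw":-1},{"ax":0,"ay":0,"az":1,"x":0,"y":0,"z":0.08,"claw":-1},{"ax":0,"ay":0,"az":1,"x":0,"y":0,"z":0.08,"claw":-1},{"ax":0,"ay":0,"az":1,"x":0,"y":0,"z":0.08,"claw":-1},{"ax":0,"ay":0,"az":1,"x":0,"y":0,"z":0.08,"claw":-1},{"ax":0,"ay":0,"az":1,"x":0,"y":0,"z":0.08,"claw":-1}]' >/dev/null; python3 -m jog '[{"ax":0,"ay":0,"az":1,"x":0,"y":0,"z":0.1,"claw":-1},{"ax":0,"ay":0,"az":1,"x":0,"y":0,"z":0.1,"claw":-1},{"ax":0,"ay":0,"az":1,"x":0,"y":0,"z":0.1,"claw":-1},{"ax":0,"ay":0,"az":1,"x":0,"y":0,"z":0.1,"claw":-1},{"ax":0,"ay":0,"az":0.5,"x":0,"y":-0.4,"z":0.1,"claw":-1},{"ax":0,"ay":0,"az":0,"x":1,"y":0,"z":0,"claw":-1},{"ax":0,"ay":0,"az":0,"x":1,"y":0,"z":0,"claw":-1},{"ax":0,"ay":0,"az":0,"x":1,"y":0,"z":0,"claw":-1},{"ax":0,"ay":0,"az":0,"x":0.4,"y":0,"z":0,"claw":-1},{"ax":0,"ay":0,"az":0,"x":0,"y":0,"z":0,"claw":-1}]'
cat >> h.py <<'E'
def fit(P,sgn,half=35):
    """axis line through the middle part; returns mid (m), angle deg of own x (sgn: vector roughly along own x)"""
    c=P.mean(0);u=np.linalg.svd(P-c,full_matrices=False)[2][0];u=u*np.sign(u@np.array(sgn))
    for _ in range(3):
        n=np.array([-u[1],u[0]]);s=(P-c)@u;t=(P-c)@n;sm=(s.max()+s.min())/2
        k=abs(s-sm)<half;A=np.polyfit(s[k],t[k],1);c=c+n*A[1];u=u+n*A[0];u/=np.linalg.norm(u)
    s=(P-c)@u;t=(P-c)@np.array([-u[1],u[0]])
    print('n',len(P),'len',np.ptp(s).round(1),'w mid/+end/-end',[round(float(np.ptp(t[q])),1) for q in (abs(s-s.mean())<20,s>s.max()-16,s<s.min()+20)])
    return (c+u*(s.max()+s.min())/2)/1000,np.degrees(np.arctan2(u[1],u[0]))
E
python3 - <<'E'
from h import *
K=manip.calibration('wrist');im=cap('wrist','w4.png')
P=blob('wrist',im,K,(100,60,460,330),.006)
m,a=fit(P,(0,-1));print(m,a)
for d in manip.tip_of('wrist','small_mid')[:2]:print(d['score'],px(d['xy']),ray('wrist',px(d['xy']),.004,K))
plan([*m,.175],a+180)
E
```

```text
time: 7.93
position: [0.6061, -0.3147, 0.2814]
eef_rot: [-0.0, 0.724, 0.689, 0.0]
wrist_force: [0.3, -0.6, 0.6]
width: 0.0856
grasp_force: 0.0
n 4054 len 153.8 w mid/+end/-end [18.9, 32.3, 22.7]
[ 0.47062117 -0.31680182] -93.99432869428338
0.97 [220.472 376.32 ] [ 0.53816409 -0.49137749  0.004     ]
0.74 [279.776 210.714] [ 0.60630306 -0.31858059  0.004     ]
target [ 0.4706 -0.3168  0.175 ] 86.00567130571662 | TURN units [0.02 0.01 0.27] | SHIFT units [-0.204 -3.384  2.664]
```

View pics/w4.png

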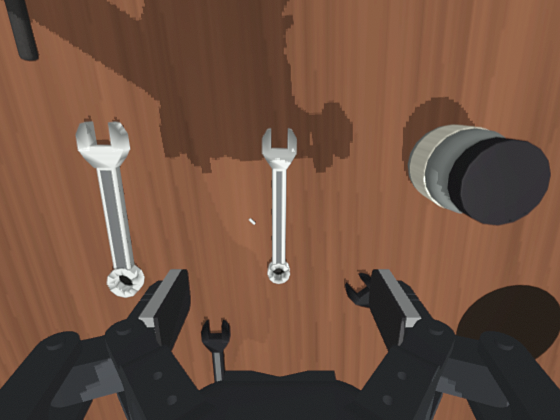

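Run:
```python
from h import *
K=manip.calibration('wrist');im=cv2.imread('pics/w4.png')[...,::-1].copy()
for z in (.004,.008):
  P=blob('wrist',im,K,(250,110,310,300),z)
  m,a=fit(P,(0,-1));print(m,a)
P=blob('wrist',im,K,(60,100,150,310),.009); print('large',fit(P,(0,1)))
m,a=fit(blob('wrist',im,K,(250,110,310,300),.006),(0,-1))
plan([*m,.175],a+180)
```

```text
n 2597 len 135.2 w mid/+end/-end [10.9, 19.6, 26.5]
[ 0.60571754 -0.32355619] -93.12792043517413
n 2597 len 133.0 w mid/+end/-end [10.8, 19.3, 26.1]
[ 0.60579378 -0.32216034] -93.14414046233333
n 4893 len 151.9 w mid/+end/-end [18.4, 39.7, 33.2]
large (array([ 0.47273956, -0.31956243]), np.float64(86.2559389246076))
n 2597 len 134.1 w mid/+end/-end [10.9, 19.4, 26.3]
target [ 0.6058 -0.3229  0.175 ] 86.85585953766667 | TURN units [0.02 0.01 0.06] | SHIFT units [-0.119 -0.005  2.664]
```

```bash
python3 -m jog '[{"ax":0,"ay":0,"az":0,"x":-0.18,"y":0,"z":0.5,"claw":-1},{"ax":0,"ay":0,"az":0,"x":0,"y":0,"z":0.6,"claw":-1},{"ax":0,"ay":0,"az":0,"x":0,"y":0,"z":0.6,"claw":-1},{"ax":0,"ay":0,"az":0,"x":0,"y":0,"z":0.5,"claw":-0.5},{"ax":0,"ay":0,"az":0,"x":0,"y":0,"z":0.3,"claw":-0.2},{"ax":0,"ay":0,"az":0,"x":0,"y":0,"z":0.16,"claw":0.2},{"ax":0,"ay":0,"az":0,"x":0,"y":0,"z":0,"claw":1},{"ax":0,"ay":0,"az":0,"x":0,"y":0,"z":0,"claw":1},{"ax":0,"ay":0,"az":0,"x":0,"y":0,"z":0,"claw":1},{"ax":0,"ay":0,"az":0,"x":0,"y":0,"z":0,"claw":1}]' 80; python3 -m jog '[{"ax":0,"ay":0,"az":0,"x":0,"y":0,"z":0,"claw":1},{"ax":0,"ay":0,"az":0,"x":0,"y":0,"z":0,"claw":1},{"ax":0,"ay":0,"az":0,"x":0,"y":0,"z":0,"claw":1},{"ax":0,"ay":0,"az":0,"x":0,"y":0,"z":0,"claw":1},{"ax":0,"ay":0,"az":0,"x":0,"y":0,"z":0,"claw":1},{"ax":0,"ay":0,"az":0,"x":0,"y":0,"z":-0.5,"claw":1},{"ax":0,"ay":0,"az":0,"x":0,"y":0,"z":-0.8,"claw":1},{"ax":0,"ay":0,"az":0,"x":0,"y":0,"z":-1,"claw":1},{"ax":0,"ay":0,"az":0,"x":0,"y":0,"z":-1,"claw":1},{"ax":0,"ay":0,"az":0,"x":0,"y":0,"z":-1,"claw":1}]'
python3 -c "
from h import *
p,R=pose()
im=cap('wrist','w5.png');plan([.50,-.02,.38],185)"
```

```text
time: 8.87
position: [0.6062, -0.3262, 0.1759]
eef_rot: [0.001, 0.725, 0.688, 0.0]
wrist_force: [0.0, -1.0, 3.7]
width: 0.0076
grasp_force: 78.9
time: 9.7
position: [0.6053, -0.3254, 0.3483]
eef_rot: [-0.0, 0.725, 0.688, 0.0]
wrist_force: [0.7, -0.9, -1.2]
width: 0.008
grasp_force: 78.5
target [ 0.5  -0.02  0.38] 185 | TURN units [  0.05   0.18 -24.5 ] | SHIFT units [ 2.006  7.87  -0.559]
```

View pics/w5.png

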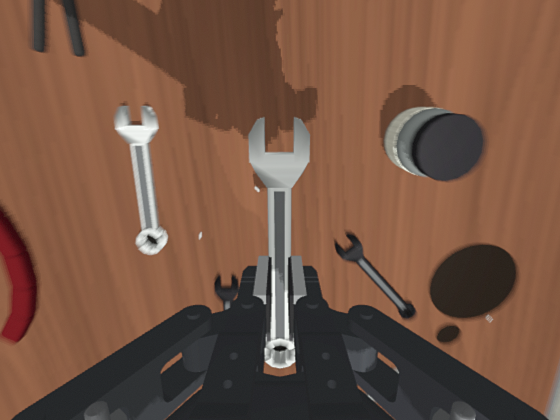

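```bash
cat >> h.py <<'E'
Ct=np.array([.0815269,-.00132429,.03138297]);Rt=np.array([[0,1,0],[-.948,0,-.319],[-.319,0,.948]])
def tray(q,zt):
    """pixel -> tool-frame xy (mm) on plane tool z=zt"""
    d=Rt.T@np.array([(q[0]-279.335)/314.375,(q[1]-208.37)/314.375,1]);return ((Ct+d*(zt-Ct[2])/d[2])*1000).round(1)
E
python3 - <<'E'
from h import *
im=cv2.imread('pics/w5.png');h=cv2.cvtColor(im,cv2.COLOR_BGR2HSV)
# jaw tip row & centre col
print('jaw tip',tray((279,117.5),.167),'jaw tip corners',tray((249,150),.167),tray((310,150),.167),'ring c',tray((280,351),.167),'ring end',tray((280,367),.167))
# shank columns rows 195-250
for r in (200,220,240):
    row=im[r,230:330].astype(int); s=np.abs(row[:,0]-row[:,2])<25; c=np.where(s)[0]+230; print(r,c.min(),c.max(),tray((c.min()-.0,r),.168),tray((c.max()+1,r),.168))
E
```

```text
jaw tip [ 75.7  -1.5 167. ] jaw tip corners [ 62.3 -14.3 167. ] [ 62.3  11.8 167. ] ring c [-44.9  -1.  167. ] ring end [-55.9  -1.  167. ]
200 268 290 [ 39.6  -6.5 168. ] [ 39.6   4.  168. ]
220 268 290 [ 29.9  -6.6 168. ] [ 29.9   4.1 168. ]
240 268 290 [ 19.7  -6.7 168. ] [ 19.7   4.2 168. ]
```

```bash
python3 -m jog '[{"ax":0,"ay":0,"az":0,"x":0,"y":0,"z":1,"claw":1},{"ax":0,"ay":0,"az":0,"x":0,"y":0,"z":1,"claw":1},{"ax":0,"ay":0,"az":0,"x":0,"y":0,"z":1,"claw":1},{"ax":0,"ay":0,"az":0,"x":0,"y":0,"z":0.8,"claw":1},{"ax":0,"ay":0,"az":0,"x":0,"y":0,"z":0.25,"claw":1},{"ax":0,"ay":0,"az":0,"x":0,"y":0,"z":0.2,"claw":1},{"ax":0,"ay":0,"az":0,"x":0,"y":0,"z":0,"claw":1},{"ax":0,"ay":0,"az":0,"x":0,"y":0,"z":0,"claw":1},{"ax":0,"ay":0,"az":0,"x":0,"y":0,"z":0,"claw":1},{"ax":0,"ay":0,"az":0,"x":0,"y":0,"z":0,"claw":1}]'; python3 -c "
from h import *
p,R=pose();plan([*p[:2],.175],86.9)"
```

```text
time: 10.58
position: [0.6063, -0.3261, 0.1778]
eef_rot: [0.001, 0.725, 0.688, 0.0]
wrist_force: [-0.4, -0.4, -1.2]
width: 0.0077
grasp_force: 78.5
target [ 0.6063 -0.3261  0.175 ] 86.9 | TURN units [0.03 0.02 0.02] | SHIFT units [0.    0.    0.071]
```

```bash
python3 -m jog '[{"ax":0,"ay":0,"az":0,"x":0,"y":0,"z":0.03,"claw":1},{"ax":0,"ay":0,"az":0,"x":0,"y":0,"z":0,"claw":0.3},{"ax":0,"ay":0,"az":0,"x":0,"y":0,"z":0,"claw":0.3},{"ax":0,"ay":0,"az":0,"x":0,"y":0,"z":0,"claw":0.3},{"ax":0,"ay":0,"az":0,"x":0.12,"y":0,"z":0,"claw":0.3},{"ax":0,"ay":0,"az":0,"x":0.12,"y":0,"z":0,"claw":0.3},{"ax":0,"ay":0,"az":0,"x":0,"y":0,"z":0,"claw":0.3},{"ax":0,"ay":0,"az":0,"x":0,"y":0,"z":0,"claw":0.3},{"ax":0,"ay":0,"az":0,"x":0,"y":0,"z":0,"claw":1},{"ax":0,"ay":0,"az":0,"x":0,"y":0,"z":0,"claw":1}]'; python3 -m jog '[{"ax":0,"ay":0,"az":0,"x":0,"y":0,"z":0,"claw":1},{"ax":0,"ay":0,"az":0,"x":0,"y":0,"z":0,"claw":1},{"ax":0,"ay":0,"az":0,"x":0,"y":0,"z":0,"claw":1},{"ax":0,"ay":0,"az":0,"x":0,"y":0,"z":0,"claw":1},{"ax":0,"ay":0,"az":0,"x":0,"y":0,"z":-0.5,"claw":1},{"ax":0,"ay":0,"az":0,"x":0,"y":0,"z":-1,"claw":1},{"ax":0,"ay":0,"az":0,"x":0,"y":0,"z":-1,"claw":1},{"ax":0,"ay":0,"az":0,"x":0,"y":0,"z":-1,"claw":1},{"ax":0,"ay":0,"az":0,"x":0,"y":0,"z":-1,"claw":1},{"ax":0,"ay":0,"az":0,"x":0,"y":0,"z":-0.5,"claw":1}]'
cat >> h.py <<'E'
def held(im,zt,c0=279,r0=95,r1=250,w=40):
    """light tool pixels near centre column: top row tip and centre col per row"""
    out=[]
    for r in range(40,300):
        row=im[r,c0-w:c0+w].astype(int); c=np.where(np.abs(row[:,0]-row[:,2])<25)[0]
        if len(c)>5: out.append((r,c.min()+c0-w,c.max()+1+c0-w))
    return out
E
python3 - <<'E'
from h import *
im=cap('wrist','w6.png');p,R=pose();print(p)
o=held(im,.167);print(o[0],o[1],o[2],o[3])
print('tip',tray((279,o[0][0]),.167),[ (tray((a,r),.168)[:2],tray((b,r),.168)[1]) for r,a,b in o if r in (200,220,240)])
plan([.50,-.02,.38],185)
E
```

```text
time: 11.42
position: [0.6061, -0.3162, 0.1754]
eef_rot: [0.0, 0.725, 0.688, -0.0]
wrist_force: [-3.9, 3.1, 8.7]
width: 0.0074
grasp_force: 81.4
time: 12.25
position: [0.6067, -0.3167, 0.3802]
eef_rot: [0.003, 0.725, 0.688, 0.001]
wrist_force: [0.0, -0.7, -0.3]
width: 0.0079
grasp_force: 78.5
[ 0.60739706 -0.31704445  0.38296257]
(141, np.int64(259), np.int64(299)) (142, np.int64(258), np.int64(300)) (143, np.int64(258), np.int64(301)) (144, np.int64(257), np.int64(302))
tip [ 66.1  -1.5 167. ] [(array([39.6, -9.7]), np.float64(7.6)), (array([29.9, -6.6]), np.float64(4.1)), (array([19.7, -6.7]), np.float64(4.2))]
target [ 0.5  -0.02  0.38] 185 | TURN units [  0.04   0.15 -24.5 ] | SHIFT units [2.027 7.632 0.074]
```

Run:
```python
from h import *
K=np.load('w1K.npy',allow_pickle=True).item()
im=cv2.imread('pics/w1.png');f=3;x0,y0=125,145
b=cv2.resize(im[y0:y0+185,x0:x0+260],None,fx=f,fy=f,interpolation=cv2.INTER_CUBIC)
th=np.radians(4.94);c=np.array([.602,.0335])
def P(x,y,z):
    X=c+np.array([x*np.cos(th)-y*np.sin(th),x*np.sin(th)+y*np.cos(th)])/1000
    return tuple(((proj('w',[*X,z],K)-[x0,y0])*f).astype(int))
def L(a,bb,z,col): cv2.line(b,P(*a,z),P(*bb,z),col,1)
for z,col in ((.03,(0,255,255)),(0,(0,0,255))):
  q=[(-102,-122),(102,-122),(102,122),(-102,122)]
  for i in range(4): L(q[i],q[(i+1)%4],z,col)
for x in(-23,23): L((x,-122),(x,122),.03,(0,255,0)); L((x,-122),(x,122),.005,(255,0,255))
for y in (81,35,-4,-43,-88): L((-100,y),(100,y),.03,(255,255,255))
cv2.imwrite('pics/ov1.png',b)
```

```text
(no output)
```

View pics/ov1.png

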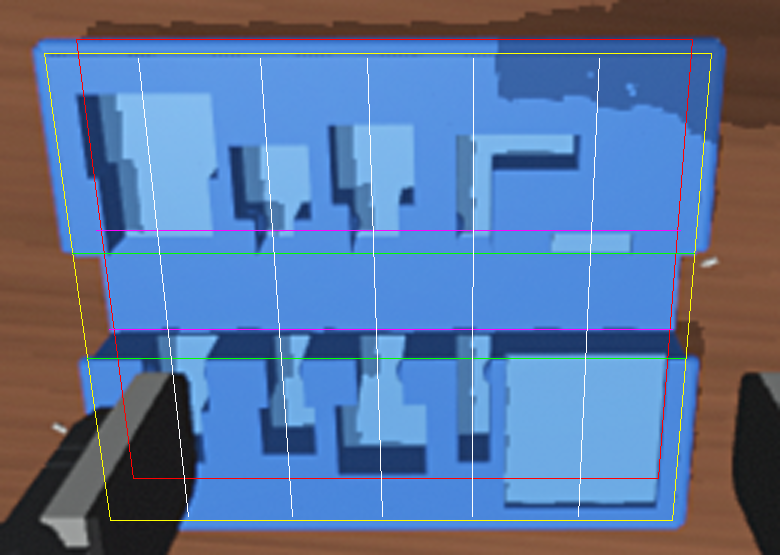

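```bash
python3 -m jog '[{"ax":0,"ay":0,"az":-1,"x":0,"y":0,"z":0,"claw":1},{"ax":0,"ay":0,"az":-1,"x":0,"y":0,"z":0,"claw":1},{"ax":0,"ay":0,"az":-1,"x":0,"y":0,"z":0,"claw":1},{"ax":0,"ay":0,"az":-1,"x":0,"y":0,"z":0,"claw":1},{"ax":0,"ay":0,"az":-1,"x":0,"y":0,"z":0,"claw":1},{"ax":0,"ay":0,"az":-1,"x":0,"y":0,"z":0,"claw":1},{"ax":0,"ay":0,"az":-1,"x":0,"y":0,"z":0,"claw":1},{"ax":0,"ay":0,"az":-1,"x":0,"y":0,"z":0,"claw":1},{"ax":0,"ay":0,"az":-1,"x":0,"y":0,"z":0,"claw":1},{"ax":0,"ay":0,"az":-1,"x":0,"y":0,"z":0,"claw":1}]' >/dev/null; python3 -m jog '[{"ax":0,"ay":0,"az":-1,"x":0,"y":0,"z":0,"claw":1},{"ax":0,"ay":0,"az":-1,"x":0,"y":0,"z":0,"claw":1},{"ax":0,"ay":0,"az":-1,"x":0,"y":0,"z":0,"claw":1},{"ax":0,"ay":0,"az":-1,"x":0,"y":0,"z":0,"claw":1},{"ax":0,"ay":0,"az":-1,"x":0,"y":0,"z":0,"claw":1},{"ax":0,"ay":0,"az":-1,"x":0,"y":0,"z":0,"claw":1},{"ax":0,"ay":0,"az":-1,"x":0,"y":0,"z":0,"claw":1},{"ax":0,"ay":0,"az":-1,"x":0,"y":0,"z":0,"claw":1},{"ax":0,"ay":0,"az":-1,"x":0,"y":0.5,"z":0,"claw":1},{"ax":0,"ay":0,"az":-1,"x":0,"y":0.5,"z":0,"claw":1}]' >/dev/null; python3 -m jog '[{"ax":0,"ay":0,"az":-1,"x":0,"y":0.8,"z":0,"claw":1},{"ax":0,"ay":0,"az":-1,"x":0,"y":0.8,"z":0,"claw":1},{"ax":0,"ay":0,"az":-1,"x":0,"y":0.8,"z":0,"claw":1},{"ax":0,"ay":0,"az":-1,"x":0,"y":0.8,"z":0,"claw":1},{"ax":0,"ay":0,"az":-0.5,"x":0,"y":0.8,"z":0.5,"claw":1},{"ax":0,"ay":0,"az":0,"x":0,"y":0.8,"z":0.5,"claw":1},{"ax":0,"ay":0,"az":0,"x":0,"y":0.8,"z":0.5,"claw":1},{"ax":0,"ay":0,"az":0,"x":0,"y":0.8,"z":0.5,"claw":1},{"ax":0,"ay":0,"az":0,"x":0,"y":0,"z":0.5,"claw":1},{"ax":0,"ay":0,"az":0,"x":0,"y":0,"z":0,"claw":1}]';python3 -c "
from h import *
plan([.606,-.0083,.235],184.94)"
```

```text
time: 14.8
position: [0.6226, -0.0224, 0.2706]
eef_rot: [-0.004, -0.045, 0.999, 0.0]
wrist_force: [-0.3, -0.6, -0.8]
width: 0.0077
grasp_force: 78.6
target [ 0.606  -0.0083  0.235 ] 184.94 | TURN units [ 0.01 -0.1   0.05] | SHIFT units [0.384 0.386 0.89 ]
```

```bash
python3 -m jog '[{"ax":0,"ay":0,"az":0,"x":0.38,"y":0.38,"z":0,"claw":1},{"ax":0,"ay":0,"az":0,"x":0,"y":0,"z":0.3,"claw":1},{"ax":0,"ay":0,"az":0,"x":0,"y":0,"z":0.3,"claw":1},{"ax":0,"ay":0,"az":0,"x":0,"y":0,"z":0.2,"claw":1},{"ax":0,"ay":0,"az":0,"x":0,"y":0,"z":0,"claw":1},{"ax":0,"ay":0,"az":0,"x":0,"y":0,"z":0,"claw":1},{"ax":0,"ay":0,"az":0,"x":0,"y":0,"z":0,"claw":1},{"ax":0,"ay":0,"az":0,"x":0,"y":0,"z":0,"claw":1},{"ax":0,"ay":0,"az":0,"x":0,"y":0,"z":0,"claw":1},{"ax":0,"ay":0,"az":0,"x":0,"y":0,"z":0,"claw":1}]';python3 - <<'E'
from h import *
plan([.606,-.0083,.235],184.94)
K=manip.calibration('wrist');im=cap('wrist','w7.png')
cv2.imwrite('pics/w7b.png',cv2.resize(im[60:360,130:430,::-1],(600,600),interpolation=cv2.INTER_CUBIC))
E
```

```text
time: 15.63
position: [0.6084, -0.0104, 0.2435]
eef_rot: [0.0, -0.043, 0.999, -0.0]
wrist_force: [0.2, 0.4, -0.9]
width: 0.0079
grasp_force: 78.6
target [ 0.606  -0.0083  0.235 ] 184.94 | TURN units [-0.    0.01  0.01] | SHIFT units [0.056 0.058 0.213]
```

View pics/w7b.png

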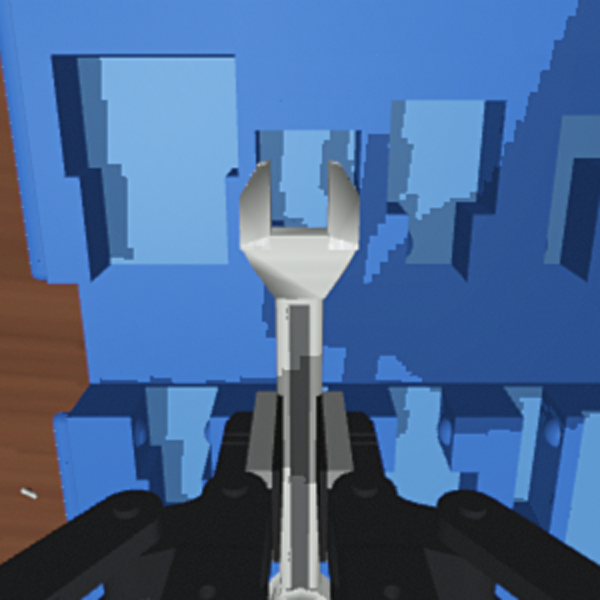

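Run:
```python
from h import *
zt=manip.observe()['position'][2]-.03;print(zt)
print('slot L,R edges near corner',tray((258,125),zt),tray((310.3,125),zt))
im=cv2.imread('pics/w7.png')
print('tip',tray((279,140),.167),'jaw sides',tray((249.5,170),.167),tray((309.5,170),.167))
print('pliers slot near',tray((130+52/2,60+55/2),zt),tray((130+236/2,60+55/2),zt),'large ring',tray((130+390/2,60+100/2),zt),tray((130+506/2,60+100/2),zt))
print('trough near edge',tray((200,60+266/2),zt), 'far edge',tray((200,60+412/2),zt))
```

```text
0.21344693888121707
slot L,R edges near corner [ 69.6 -13.3 213.4] [ 69.6  16.  213.4]
tip [ 66.5  -1.5 167. ] jaw sides [ 53.6 -14.4 167. ] [ 53.6  11.9 167. ]
pliers slot near [ 89.3 -68.  213.4] [ 89.3 -18.3 213.4] large ring [ 77.6  23.9 213.4] [ 77.6  56.  213.4]
trough near edge [ 30.  -49.  213.4] far edge [-19.3 -53.  213.4]
```

```bash
python3 -m jog '[{"ax":0,"ay":0,"az":0,"x":0.04,"y":0.063,"z":0,"claw":1},{"ax":0,"ay":0,"az":0,"x":0,"y":0,"z":0.2,"claw":1},{"ax":0,"ay":0,"az":0,"x":0,"y":0,"z":0.2,"claw":1},{"ax":0,"ay":0,"az":0,"x":0,"y":0,"z":0.2,"claw":1},{"ax":0,"ay":0,"az":0,"x":0,"y":0,"z":0.2,"claw":1},{"ax":0,"ay":0,"az":0,"x":0,"y":0,"z":0.1,"claw":1},{"ax":0,"ay":0,"az":0,"x":0,"y":0,"z":0,"claw":1},{"ax":0,"ay":0,"az":0,"x":0,"y":0,"z":0,"claw":1},{"ax":0,"ay":0,"az":0,"x":0,"y":0,"z":0,"claw":1},{"ax":0,"ay":0,"az":0,"x":0,"y":0,"z":0,"claw":1}]'
```

```text
time: 16.52
position: [0.6066, -0.008, 0.2075]
eef_rot: [0.0, -0.044, 0.999, -0.0]
wrist_force: [0.4, -0.3, -0.8]
width: 0.0078
grasp_force: 78.6
```

```bash
python3 -m jog '[{"ax":0,"ay":0,"az":0,"x":0,"y":0,"z":0.05,"claw":1},{"ax":0,"ay":0,"az":0,"x":0,"y":0,"z":0.05,"claw":1},{"ax":0,"ay":0,"az":0,"x":0,"y":0,"z":0.05,"claw":1},{"ax":0,"ay":0,"az":0,"x":0,"y":0,"z":0,"claw":1},{"ax":0,"ay":0,"az":0,"x":0,"y":0,"z":0,"claw":1},{"ax":0,"ay":0,"az":0,"x":0,"y":0,"z":0,"claw":1},{"ax":0,"ay":0,"az":0,"x":0,"y":0,"z":0,"claw":1},{"ax":0,"ay":0,"az":0,"x":0,"y":0,"z":0,"claw":1},{"ax":0,"ay":0,"az":0,"x":0,"y":0,"z":0,"claw":1},{"ax":0,"ay":0,"az":0,"x":0,"y":0,"z":0,"claw":1}]'
```

```text
time: 17.35
position: [0.6064, -0.008, 0.2011]
eef_rot: [0.0, -0.043, 0.999, 0.0]
wrist_force: [0.1, 0.1, -0.4]
width: 0.0076
grasp_force: 78.6
```

```bash
python3 -m jog '[{"ax":0,"ay":0,"az":0,"x":0,"y":0,"z":0.05,"claw":1},{"ax":0,"ay":0,"az":0,"x":0,"y":0,"z":0.05,"claw":1},{"ax":0,"ay":0,"az":0,"x":0,"y":0,"z":0.05,"claw":1},{"ax":0,"ay":0,"az":0,"x":0,"y":0,"z":0.05,"claw":1},{"ax":0,"ay":0,"az":0,"x":0,"y":0,"z":0.05,"claw":1},{"ax":0,"ay":0,"az":0,"x":0,"y":0,"z":0.05,"claw":1},{"ax":0,"ay":0,"az":0,"x":0,"y":0,"z":0,"claw":1},{"ax":0,"ay":0,"az":0,"x":0,"y":0,"z":0,"claw":1},{"ax":0,"ay":0,"az":0,"x":0,"y":0,"z":0,"claw":1},{"ax":0,"ay":0,"az":0,"x":0,"y":0,"z":0,"claw":1}]';python3 -m jog '[{"ax":0,"ay":0,"az":0,"x":0,"y":0,"z":0.04,"claw":1},{"ax":0,"ay":0,"az":0,"x":0,"y":0,"z":0.04,"claw":1},{"ax":0,"ay":0,"az":0,"x":0,"y":0,"z":0.04,"claw":1},{"ax":0,"ay":0,"az":0,"x":0,"y":0,"z":0,"claw":1},{"ax":0,"ay":0,"az":0,"x":0,"y":0,"z":0,"claw":1},{"ax":0,"ay":0,"az":0,"x":0,"y":0,"z":0,"claw":1},{"ax":0,"ay":0,"az":0,"x":0,"y":0,"z":0,"claw":1},{"ax":0,"ay":0,"az":0,"x":0,"y":0,"z":0,"claw":1},{"ax":0,"ay":0,"az":0,"x":0,"y":0,"z":0,"claw":1},{"ax":0,"ay":0,"az":0,"x":0,"y":0,"z":0,"claw":1}]'
```

```text
time: 18.18
position: [0.6061, -0.008, 0.1887]
eef_rot: [-0.0, -0.044, 0.999, -0.0]
wrist_force: [0.8, -0.9, -3.6]
width: 0.008
grasp_force: 78.3
time: 19.02
position: [0.6064, -0.008, 0.1843]
eef_rot: [-0.0, -0.044, 0.999, -0.0]
wrist_force: [-0.2, 0.2, -2.0]
width: 0.0081
grasp_force: 78.6
```

```bash
python3 -m jog '[{"ax":0,"ay":0,"az":0,"x":0,"y":0,"z":0.04,"claw":1},{"ax":0,"ay":0,"az":0,"x":0,"y":0,"z":0,"claw":1},{"ax":0,"ay":0,"az":0,"x":0,"y":0,"z":0,"claw":1},{"ax":0,"ay":0,"az":0,"x":0,"y":0,"z":0,"claw":1},{"ax":0,"ay":0,"az":0,"x":0,"y":0,"z":0,"claw":0.5},{"ax":0,"ay":0,"az":0,"x":0,"y":0,"z":0,"claw":0.5},{"ax":0,"ay":0,"az":0,"x":0,"y":0,"z":0,"claw":0.5},{"ax":0,"ay":0,"az":0,"x":0,"y":0,"z":0,"claw":0.5},{"ax":0,"ay":0,"az":0,"x":0,"y":0,"z":0,"claw":0.5},{"ax":0,"ay":0,"az":0,"x":0,"y":0,"z":0,"claw":0.5}]';python3 -m jog '[{"ax":0,"ay":0,"az":0,"x":0,"y":0,"z":-0.3,"claw":0.5},{"ax":0,"ay":0,"az":0,"x":0,"y":0,"z":-0.6,"claw":0.5},{"ax":0,"ay":0,"az":0,"x":0,"y":0,"z":-1,"claw":0.5},{"ax":0,"ay":0,"az":0,"x":0.2,"y":0,"z":-1,"claw":-1},{"ax":0,"ay":0,"az":0,"x":0.5,"y":0,"z":-1,"claw":-1},{"ax":0,"ay":0,"az":0,"x":0.8,"y":0,"z":0,"claw":-1},{"ax":0,"ay":0,"az":0,"x":0.8,"y":0,"z":0,"claw":-1},{"ax":0,"ay":0,"az":0,"x":0.6,"y":0,"z":0,"claw":-1},{"ax":0,"ay":0,"az":0,"x":0,"y":0,"z":0,"claw":-1},{"ax":0,"ay":0,"az":0,"x":0,"y":0,"z":0,"claw":-1}]'
python3 - <<'E'
from h import *
print(manip.observe()['dq'].round(3));K=manip.calibration('wrist');im=cap('wrist','w8.png');p,R=pose();print(p)
Z=dict(small_mid=.012,seat_small=.012,seat_large=.0125,large_mid=.0045,pliers_mid=.005,key_mid=.005,seat_pliers=.013)
for n in Z:
    for d in manip.tip_of('wrist',n)[:2]:
      q=px(d['xy']); print(n,round(d['score'],2),q.round(0),ray('wrist',q,Z[n],K).round(4))
np.save('w8K.npy',K,allow_pickle=True)
E
```

```text
time: 19.85
position: [0.6064, -0.008, 0.1826]
eef_rot: [-0.0, -0.043, 0.999, 0.0]
wrist_force: [-0.2, -0.3, -1.5]
width: 0.0215
grasp_force: 0.0
time: 20.68
position: [0.4914, -0.018, 0.3371]
eef_rot: [0.001, -0.043, 0.999, -0.0]
wrist_force: [0.4, 0.0, 0.5]
width: 0.0855
grasp_force: 0.0
[ 0.003  0.034 -0.053  0.001 -0.013  0.002]
[ 0.49253944 -0.01795928  0.33704257]
small_mid 0.58 [241. 296.] [ 0.6123 -0.0503  0.012 ]
small_mid 0.56 [280. 294.] [ 0.6058 -0.0085  0.012 ]
seat_small 0.6 [279. 291.] [ 0.6028 -0.0097  0.012 ]
seat_large 0.98 [314. 294.] [0.6022 0.0281 0.0125]
seat_large 0.36 [395. 129.] [0.4238 0.0795 0.0125]
large_mid 0.39 [316. 287.] [0.5991 0.031  0.0045]
large_mid 0.35 [280. 291.] [ 0.6081 -0.0088  0.0045]
pliers_mid 0.77 [188. 117.] [ 0.4299 -0.1092  0.005 ]
pliers_mid 0.25 [352. 297.] [0.6075 0.0716 0.005 ]
key_mid 0.62 [398. 129.] [0.4234 0.0854 0.005 ]
seat_pliers 0.58 [242. 295.] [ 0.6103 -0.0498  0.013 ]
```

```bash
python3 -m jog '[{"ax":0,"ay":0,"az":1,"x":0.4,"y":-0.6,"z":0,"claw":-1},{"ax":0,"ay":0,"az":1,"x":0.4,"y":-0.6,"z":0,"claw":-1},{"ax":0,"ay":0,"az":1,"x":0.4,"y":-0.6,"z":0,"claw":-1},{"ax":0,"ay":0,"az":1,"x":0,"y":0,"z":0,"claw":-1},{"ax":0,"ay":0,"az":1,"x":0,"y":0,"z":0,"claw":-1},{"ax":0,"ay":0,"az":1,"x":0,"y":0,"z":0,"claw":-1},{"ax":0,"ay":0,"az":1,"x":0,"y":0,"z":0,"claw":-1},{"ax":0,"ay":0,"az":1,"x":0,"y":0,"z":0,"claw":-1},{"ax":0,"ay":0,"az":1,"x":0,"y":0,"z":0,"claw":-1},{"ax":0,"ay":0,"az":1,"x":0,"y":0,"z":0,"claw":-1}]' >/dev/null; python3 -m jog '[{"ax":0,"ay":0,"az":1,"x":0,"y":0,"z":0,"claw":-1},{"ax":0,"ay":0,"az":1,"x":0,"y":0,"z":0,"claw":-1},{"ax":0,"ay":0,"az":1,"x":0,"y":0,"z":0,"claw":-1},{"ax":0,"ay":0,"az":1,"x":0,"y":0,"z":0,"claw":-1},{"ax":0,"ay":0,"az":1,"x":0,"y":0,"z":0,"claw":-1},{"ax":0,"ay":0,"az":1,"x":0,"y":0,"z":0,"claw":-1},{"ax":0,"ay":0,"az":1,"x":0,"y":0,"z":0,"claw":-1},{"ax":0,"ay":0,"az":1,"x":0,"y":0,"z":0,"claw":-1},{"ax":0,"ay":0,"az":1,"x":0,"y":0,"z":0,"claw":-1},{"ax":0,"ay":0,"az":1,"x":0,"y":0,"z":0,"claw":-1}]' >/dev/null; python3 -m jog '[{"ax":0,"ay":0,"az":1,"x":0,"y":0,"z":0.2,"claw":-1},{"ax":0,"ay":0,"az":1,"x":0,"y":0,"z":0.2,"claw":-1},{"ax":0,"ay":0,"az":1,"x":0,"y":0,"z":0.2,"claw":-1},{"ax":0,"ay":0,"az":1,"x":0,"y":0,"z":0.2,"claw":-1},{"ax":0,"ay":0,"az":1,"x":0,"y":0,"z":0.2,"claw":-1},{"ax":0,"ay":0,"az":1,"x":0,"y":0,"z":0.2,"claw":-1},{"ax":0,"ay":0,"az":0,"x":0,"y":0,"z":0,"claw":-1},{"ax":0,"ay":0,"az":0,"x":0,"y":0,"z":0,"claw":-1},{"ax":0,"ay":0,"az":0,"x":0,"y":0,"z":0,"claw":-1},{"ax":0,"ay":0,"az":0,"x":0,"y":0,"z":0,"claw":-1}]'
python3 - <<'E'
from h import *
print(manip.observe()['dq'].round(3));K=manip.calibration('wrist');im=cap('wrist','w9.png')
np.save('w9K.npy',K,allow_pickle=True)
for d in manip.tip_of('wrist','pliers_mid')[:2]:
  q=px(d['xy']);X=ray('wrist',q,.005,K); print(d['score'],q.round(0),X)
q=proj('wrist',[.43,-.11,.005],K).astype(int);print(q)
h=cv2.cvtColor(im,cv2.COLOR_RGB2HSV)
plan([.429,-.111,.28],79)
cv2.imwrite('pics/w9b.png',cv2.resize(im[0:340,130:530,::-1],(706,600)))
E
```

```text
time: 23.58
position: [0.4458, -0.0907, 0.2884]
eef_rot: [0.0, 0.76, 0.65, 0.0]
wrist_force: [0.4, 0.8, -0.3]
width: 0.0854
grasp_force: 0.0
[ 0.    -0.003  0.002 -0.002 -0.001  0.007]
0.72 [262. 229.] [ 0.42774617 -0.11109541  0.005     ]
[264 227]
target [ 0.429 -0.111  0.28 ] 79 | TURN units [0.01 0.   0.51] | SHIFT units [-0.579 -0.313  0.209]
```

View pics/w9b.png

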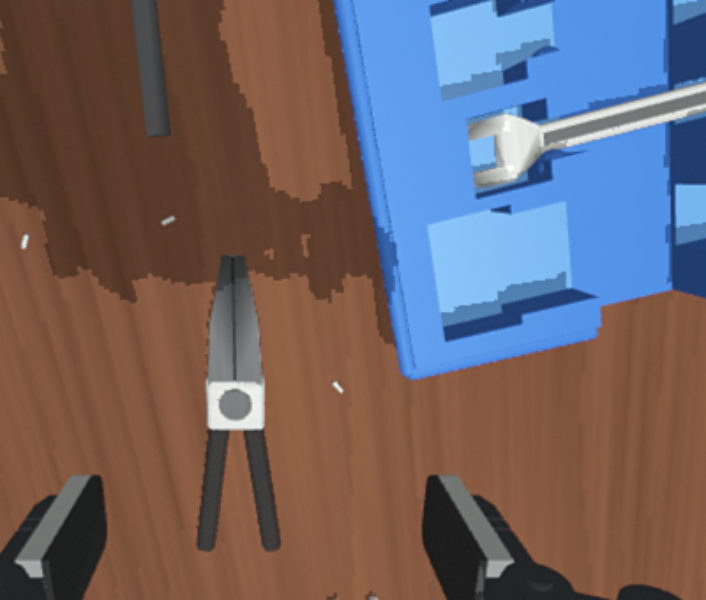

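Run:
```python
from h import *
K=np.load('w9K.npy',allow_pickle=True).item()
f=lambda x,y,z=.009: ray('w',(130+x*400/706,y*340/600),z,K)[:2]
J,N,H=f(236,404),f(233,257),f(239,549);print(J,N,H,np.linalg.norm(N-J),np.linalg.norm(H-J))
u=N-H;a=np.degrees(np.arctan2(u[1],u[0]));print(a)
u/=np.linalg.norm(u);m=(N-.070*u+H+.086*u)/2;print(m)
plan([*J,.175],a)
```

```text
[ 0.42986548 -0.10960226] [ 0.44051507 -0.04035397] [ 0.41729752 -0.19146681] 0.07006239360117669 0.08282365901047493
81.26516571921903
[ 0.43012119 -0.10800318]
target [ 0.4299 -0.1096  0.175 ] 81.26516571921903 | TURN units [ 0.01  0.   -0.06] | SHIFT units [-0.528 -0.32   2.834]
```

```bash
python3 -m jog '[{"ax":0,"ay":0,"az":0,"x":-0.52,"y":-0.3,"z":0,"claw":-1},{"ax":0,"ay":0,"az":0,"x":0,"y":0,"z":0.6,"claw":-1},{"ax":0,"ay":0,"az":0,"x":0,"y":0,"z":0.7,"claw":-1},{"ax":0,"ay":0,"az":0,"x":0,"y":0,"z":0.7,"claw":-1},{"ax":0,"ay":0,"az":0,"x":0,"y":0,"z":0.5,"claw":-1},{"ax":0,"ay":0,"az":0,"x":0,"y":0,"z":0.25,"claw":-0.5},{"ax":0,"ay":0,"az":0,"x":0,"y":0,"z":0.05,"claw":-0.2},{"ax":0,"ay":0,"az":0,"x":0,"y":0,"z":0,"claw":0},{"ax":0,"ay":0,"az":0,"x":0,"y":0,"z":0,"claw":1},{"ax":0,"ay":0,"az":0,"x":0,"y":0,"z":0,"claw":1}]' 80; python3 -m jog '[{"ax":0,"ay":0,"az":0,"x":0,"y":0,"z":0,"claw":1},{"ax":0,"ay":0,"az":0,"x":0,"y":0,"z":0,"claw":1},{"ax":0,"ay":0,"az":0,"x":0,"y":0,"z":0,"claw":1},{"ax":0,"ay":0,"az":0,"x":0,"y":0,"z":0,"claw":1},{"ax":0,"ay":0,"az":0,"x":0,"y":0,"z":0,"claw":1},{"ax":0,"ay":0,"az":0,"x":0,"y":0,"z":0,"claw":1},{"ax":0,"ay":0,"az":0,"x":0,"y":0,"z":0,"claw":1},{"ax":0,"ay":0,"az":0,"x":0,"y":0,"z":0,"claw":1},{"ax":0,"ay":0,"az":0,"x":0,"y":0,"z":0,"claw":1},{"ax":0,"ay":0,"az":0,"x":0,"y":0,"z":0,"claw":1}]'
```

```text
time: 24.52
position: [0.431, -0.1094, 0.1772]
eef_rot: [0.001, 0.76, 0.649, 0.001]
wrist_force: [-7.2, 2.2, 44.3]
width: 0.0256
grasp_force: 62.8
time: 25.35
position: [0.4309, -0.1094, 0.1775]
eef_rot: [0.001, 0.76, 0.649, 0.001]
wrist_force: [-1.5, -0.4, 8.7]
width: 0.0252
grasp_force: 78.2
```

```bash
python3 -m jog '[{"ax":0,"ay":0,"az":0,"x":0,"y":0,"z":-0.5,"claw":1},{"ax":0,"ay":0,"az":0,"x":0,"y":0,"z":-1,"claw":1},{"ax":0,"ay":0,"az":0,"x":0,"y":0,"z":-1,"claw":1},{"ax":0,"ay":0,"az":1,"x":0,"y":0,"z":-1,"claw":1},{"ax":0,"ay":0,"az":1,"x":0,"y":0,"z":0,"claw":1},{"ax":0,"ay":0,"az":1,"x":0,"y":0,"z":0,"claw":1},{"ax":0,"ay":0,"az":1,"x":0,"y":0,"z":0,"claw":1},{"ax":0,"ay":0,"az":1,"x":0,"y":0,"z":0,"claw":1},{"ax":0,"ay":0,"az":1,"x":0,"y":0,"z":0,"claw":1},{"ax":0,"ay":0,"az":1,"x":0,"y":0,"z":0,"claw":1}]' >/dev/null; python3 -m jog '[{"ax":0,"ay":0,"az":1,"x":0,"y":0,"z":0,"claw":1},{"ax":0,"ay":0,"az":1,"x":0,"y":0,"z":0,"claw":1},{"ax":0,"ay":0,"az":1,"x":0,"y":0,"z":0,"claw":1},{"ax":0,"ay":0,"az":1,"x":0,"y":0,"z":0,"claw":1},{"ax":0,"ay":0,"az":1,"x":0,"y":0,"z":0,"claw":1},{"ax":0,"ay":0,"az":1,"x":0,"y":0,"z":0,"claw":1},{"ax":0,"ay":0,"az":1,"x":0,"y":0,"z":0,"claw":1},{"ax":0,"ay":0,"az":1,"x":0,"y":0,"z":0,"claw":1},{"ax":0,"ay":0,"az":1,"x":0,"y":0,"z":0,"claw":1},{"ax":0,"ay":0,"az":1,"x":0,"y":0,"z":0,"claw":1}]' >/dev/null;  python3 -m jog '[{"ax":0,"ay":0,"az":1,"x":0,"y":0,"z":0,"claw":1},{"ax":0,"ay":0,"az":1,"x":0,"y":0,"z":0,"claw":1},{"ax":0,"ay":0,"az":0,"x":0,"y":0,"z":0,"claw":1},{"ax":0,"ay":0,"az":0,"x":0,"y":0,"z":0,"claw":1},{"ax":0,"ay":0,"az":0,"x":0,"y":0,"z":0,"claw":1},{"ax":0,"ay":0,"az":0,"x":0,"y":0,"z":0,"claw":1},{"ax":0,"ay":0,"az":0,"x":0,"y":0,"z":0,"claw":1},{"ax":0,"ay":0,"az":0,"x":0,"y":0,"z":0,"claw":1},{"ax":0,"ay":0,"az":0,"x":0,"y":0,"z":0,"claw":1},{"ax":0,"ay":0,"az":0,"x":0,"y":0,"z":0,"claw":1}]'
python3 -c "
from h import *
plan([.6096,-.0529,.26],4.94)"
```

```text
time: 27.85
position: [0.4304, -0.1093, 0.3159]
eef_rot: [0.0, 0.999, 0.044, -0.0]
wrist_force: [-0.1, -0.2, -1.6]
width: 0.0249
grasp_force: 80.0
target [ 0.6096 -0.0529  0.26  ] 4.94 | TURN units [0.   0.   0.02] | SHIFT units [ 4.584 -1.019  1.398]
```

```bash
python3 -m jog '[{"ax":0,"ay":0,"az":0,"x":0.6,"y":-0.2,"z":0,"claw":1},{"ax":0,"ay":0,"az":0,"x":0.8,"y":-0.2,"z":0,"claw":1},{"ax":0,"ay":0,"az":0,"x":0.8,"y":-0.2,"z":0,"claw":1},{"ax":0,"ay":0,"az":0,"x":0.8,"y":-0.2,"z":0,"claw":1},{"ax":0,"ay":0,"az":0,"x":0.8,"y":-0.2,"z":0,"claw":1},{"ax":0,"ay":0,"az":0,"x":0.6,"y":0,"z":0.5,"claw":1},{"ax":0,"ay":0,"az":0,"x":0.18,"y":0,"z":0.6,"claw":1},{"ax":0,"ay":0,"az":0,"x":0,"y":0,"z":0.3,"claw":1},{"ax":0,"ay":0,"az":0,"x":0,"y":0,"z":0,"claw":1},{"ax":0,"ay":0,"az":0,"x":0,"y":0,"z":0,"claw":1}]'; python3 -m jog '[{"ax":0,"ay":0,"az":0,"x":0,"y":0,"z":0,"claw":1},{"ax":0,"ay":0,"az":0,"x":0,"y":0,"z":0,"claw":1},{"ax":0,"ay":0,"az":0,"x":0,"y":0,"z":0,"claw":1},{"ax":0,"ay":0,"az":0,"x":0,"y":0,"z":0,"claw":1},{"ax":0,"ay":0,"az":0,"x":0,"y":0,"z":0,"claw":1},{"ax":0,"ay":0,"az":0,"x":0,"y":0,"z":0,"claw":1},{"ax":0,"ay":0,"az":0,"x":0,"y":0,"z":0,"claw":1},{"ax":0,"ay":0,"az":0,"x":0,"y":0,"z":0,"claw":1},{"ax":0,"ay":0,"az":0,"x":0,"y":0,"z":0,"claw":1},{"ax":0,"ay":0,"az":0,"x":0,"y":0,"z":0,"claw":1}]'
python3 -c "
from h import *
plan([.6096,-.0529,.235],4.94)
im=cap('wrist','w10.png')
cv2.imwrite('pics/w10b.png',cv2.resize(im[60:360,130:430,::-1],(600,600),interpolation=cv2.INTER_CUBIC))"
```

```text
time: 28.68
position: [0.6083, -0.0536, 0.2592]
eef_rot: [-0.0, 0.999, 0.043, -0.002]
wrist_force: [0.1, 0.5, -2.6]
width: 0.0251
grasp_force: 80.0
time: 29.52
position: [0.6094, -0.0535, 0.2599]
eef_rot: [-0.0, 0.999, 0.044, -0.0]
wrist_force: [0.1, -0.5, -2.8]
width: 0.025
grasp_force: 80.0
target [ 0.6096 -0.0529  0.235 ] 4.94 | TURN units [-0.    0.    0.01] | SHIFT units [ 0.005 -0.015  0.622]
```

View pics/w10b.png

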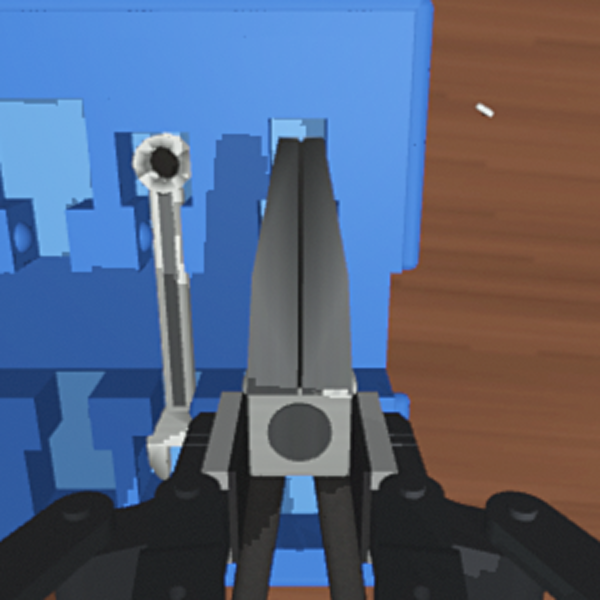

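Run:
```python
from h import *
z=manip.observe()['position'][2]
g=lambda x,y,zt:tray((130+x/2,60+y/2),zt)
print('slot',g(268,118,z-.03),g(327,118,z-.03))
print('nose',g(275,139,.168),g(326,139,.168),'mid',g(301,139,.168),'joint',g(248,435,.1675),g(350,435,.1675),'joint back/front',g(300,475,.168),g(300,390,.168),'screw',g(300,432,.168))
print('rim step',g(400,270,z-.03),g(400,395,z-.03))
```

```text
slot [ 72.1 -10.6 229.9] [ 72.1   7.3 229.9]
nose [ 70.7  -6.3 168. ] [ 70.7   4.5 168. ] mid [ 70.7  -0.8 168. ] joint [ -0.3 -13.8 167.5] [ -0.3  11.3 167.5] joint back/front [-12.1  -1.  168. ] [ 11.8  -1.  168. ] screw [  0.3  -1.  168. ]
rim step [ 24.   31.9 229.9] [-21.7  34.3 229.9]
```

```bash
python3 -m jog '[{"ax":0,"ay":0,"az":0,"x":0,"y":-0.015,"z":0.3,"claw":1},{"ax":0,"ay":0,"az":0,"x":0,"y":0,"z":0.4,"claw":1},{"ax":0,"ay":0,"az":0,"x":0,"y":0,"z":0.3,"claw":1},{"ax":0,"ay":0,"az":0,"x":0,"y":0,"z":0.2,"claw":1},{"ax":0,"ay":0,"az":0,"x":0,"y":0,"z":0.1,"claw":1},{"ax":0,"ay":0,"az":0,"x":0,"y":0,"z":0.1,"claw":1},{"ax":0,"ay":0,"az":0,"x":0,"y":0,"z":0,"claw":1},{"ax":0,"ay":0,"az":0,"x":0,"y":0,"z":0,"claw":1},{"ax":0,"ay":0,"az":0,"x":0,"y":0,"z":0,"claw":1},{"ax":0,"ay":0,"az":0,"x":0,"y":0,"z":0,"claw":1}]'
```

```text
time: 30.4
position: [0.6097, -0.053, 0.2045]
eef_rot: [0.0, 0.999, 0.043, 0.0]
wrist_force: [0.6, -0.7, -2.5]
width: 0.0244
grasp_force: 80.0
```

Inside the slot freely; press on.

```bash
python3 -m jog '[{"ax":0,"ay":0,"az":0,"x":0,"y":0,"z":0.05,"claw":1},{"ax":0,"ay":0,"az":0,"x":0,"y":0,"z":0.05,"claw":1},{"ax":0,"ay":0,"az":0,"x":0,"y":0,"z":0.05,"claw":1},{"ax":0,"ay":0,"az":0,"x":0,"y":0,"z":0.05,"claw":1},{"ax":0,"ay":0,"az":0,"x":0,"y":0,"z":0.05,"claw":1},{"ax":0,"ay":0,"az":0,"x":0,"y":0,"z":0.05,"claw":1},{"ax":0,"ay":0,"az":0,"x":0,"y":0,"z":0.05,"claw":1},{"ax":0,"ay":0,"az":0,"x":0,"y":0,"z":0.05,"claw":1},{"ax":0,"ay":0,"az":0,"x":0,"y":0,"z":0,"claw":1},{"ax":0,"ay":0,"az":0,"x":0,"y":0,"z":0,"claw":1}]'; python3 -m jog '[{"ax":0,"ay":0,"az":0,"x":0,"y":0,"z":0.04,"claw":1},{"ax":0,"ay":0,"az":0,"x":0,"y":0,"z":0.04,"claw":1},{"ax":0,"ay":0,"az":0,"x":0,"y":0,"z":0,"claw":1},{"ax":0,"ay":0,"az":0,"x":0,"y":0,"z":0,"claw":1},{"ax":0,"ay":0,"az":0,"x":0,"y":0,"z":0,"claw":1},{"ax":0,"ay":0,"az":0,"x":0,"y":0,"z":0,"claw":1},{"ax":0,"ay":0,"az":0,"x":0,"y":0,"z":0,"claw":1},{"ax":0,"ay":0,"az":0,"x":0,"y":0,"z":0,"claw":1},{"ax":0,"ay":0,"az":0,"x":0,"y":0,"z":0,"claw":1},{"ax":0,"ay":0,"az":0,"x":0,"y":0,"z":0,"claw":1}]'
```

```text
time: 31.23
position: [0.6087, -0.0529, 0.1871]
eef_rot: [-0.0, 0.999, 0.043, -0.001]
wrist_force: [-0.3, -0.4, -4.4]
width: 0.0251
grasp_force: 79.8
time: 32.07
position: [0.6092, -0.0529, 0.1856]
eef_rot: [0.0, 0.999, 0.044, -0.0]
wrist_force: [-5.0, 1.4, 8.3]
width: 0.0249
grasp_force: 81.3
```

```bash
python3 -m jog '[{"ax":0,"ay":0,"az":0,"x":0,"y":0,"z":0,"claw":0.2},{"ax":0,"ay":0,"az":0,"x":0,"y":0,"z":0,"claw":0.2},{"ax":0,"ay":0,"az":0,"x":0,"y":0,"z":0,"claw":0.2},{"ax":0,"ay":0,"az":0,"x":0,"y":0,"z":0,"claw":0.2},{"ax":0,"ay":0,"az":0,"x":0,"y":0,"z":-0.2,"claw":0.2},{"ax":0,"ay":0,"az":0,"x":0,"y":0,"z":-0.4,"claw":0.2},{"ax":0,"ay":0,"az":0,"x":0,"y":0,"z":-0.8,"claw":0.2},{"ax":0,"ay":0,"az":0,"x":-0.3,"y":-0.2,"z":-0.8,"claw":-1},{"ax":0,"ay":0,"az":-1,"x":-0.7,"y":-0.5,"z":-0.5,"claw":-1},{"ax":0,"ay":0,"az":-1,"x":-0.8,"y":-0.5,"z":0,"claw":-1}]'; python3 -m jog '[{"ax":0,"ay":0,"az":-1,"x":-0.8,"y":-0.6,"z":0,"claw":-1},{"ax":0,"ay":0,"az":-1,"x":-0.8,"y":-0.6,"z":0,"claw":-1},{"ax":0,"ay":0,"az":-1,"x":-0.8,"y":-0.6,"z":0,"claw":-1},{"ax":0,"ay":0,"az":-1,"x":0,"y":-0.6,"z":0,"claw":-1},{"ax":0,"ay":0,"az":-1,"x":0,"y":0,"z":0,"claw":-1},{"ax":0,"ay":0,"az":-1,"x":0,"y":0,"z":0,"claw":-1},{"ax":0,"ay":0,"az":-1,"x":0,"y":0,"z":0,"claw":-1},{"ax":0,"ay":0,"az":-1,"x":0,"y":0,"z":0,"claw":-1},{"ax":0,"ay":0,"az":-1,"x":0,"y":0,"z":0,"claw":-1},{"ax":0,"ay":0,"az":-1,"x":0,"y":0,"z":0,"claw":-1}]' >/dev/null;python3 -m jog '[{"ax":0,"ay":0,"az":-1,"x":0,"y":0,"z":0,"claw":-1},{"ax":0,"ay":0,"az":-1,"x":0,"y":0,"z":0,"claw":-1},{"ax":0,"ay":0,"az":-1,"x":0,"y":0,"z":0,"claw":-1},{"ax":0,"ay":0,"az":-1,"x":0,"y":0,"z":0,"claw":-1},{"ax":0,"ay":0,"az":-1,"x":0,"y":0,"z":0,"claw":-1},{"ax":0,"ay":0,"az":-1,"x":0,"y":0,"z":0,"claw":-1},{"ax":0,"ay":0,"az":-0.7,"x":0,"y":0,"z":0,"claw":-1},{"ax":0,"ay":0,"az":0,"x":0,"y":0,"z":0,"claw":-1},{"ax":0,"ay":0,"az":0,"x":0,"y":0,"z":0,"claw":-1},{"ax":0,"ay":0,"az":0,"x":0,"y":0,"z":0,"claw":-1}]';python3 - <<'E'
from h import *
K=manip.calibration('wrist');im=cap('wrist','w11.png');np.save('w11K.npy',K,allow_pickle=True)
Z=dict(key_mid=.005,pliers_mid=.013,small_mid=.012)
for n in Z:
    for d in manip.tip_of('wrist',n)[:2]:
      q=px(d['xy']); print(n,round(d['score'],2),q.round(0),ray('wrist',q,Z[n],K).round(4))
plan([.423,.084,.28],80)
E
```

```text
time: 32.9
position: [0.5344, -0.0136, 0.2975]
eef_rot: [0.001, 0.993, 0.114, 0.005]
wrist_force: [0.6, 0.6, -0.2]
width: 0.0696
grasp_force: 0.0
time: 34.57
position: [0.4096, 0.0488, 0.293]
eef_rot: [0.0, 0.768, 0.641, 0.0]
wrist_force: [0.2, -0.2, -0.2]
width: 0.0854
grasp_force: 0.0
key_mid 0.59 [289. 158.] [0.4249 0.0845 0.005 ]
pliers_mid 0.61 [518. 275.] [ 0.6095 -0.055   0.013 ]
small_mid 0.94 [518. 229.] [ 0.6074 -0.0093  0.012 ]
target [0.423 0.084 0.28 ] 80 | TURN units [ 0.   -0.   -0.06] | SHIFT units [0.926 0.177 0.32 ]
```

Run:
```python
from h import *
K=np.load('w11K.npy',allow_pickle=True).item();im=cv2.imread('pics/w11.png')[...,::-1].copy()
for z in (.005,.010):
  P=blob('w',im,K,(200,20,380,265),z,(0,0,20),(180,70,160))
  c=cv2.minAreaRect(P.astype(np.float32));print(len(P),c)
  # long arm: iterative robust line
  A=P.copy();c=A.mean(0);u=np.array([0.17,.98])
  for k in (15,10,8,8):
    n=np.array([-u[1],u[0]]);t=(P-c)@n;c=c+n*np.median(t[abs(t)<k]);t=(P-c)@n;k_=abs(t)<k;s=(P-c)@u
    B=np.polyfit(s[k_],t[k_],1);u=u+n*B[0];u/=np.linalg.norm(u);c=c+n*B[1]
  n=np.array([-u[1],u[0]]);t=(P-c)@n;s=(P-c)@u;k_=abs(t)<9
  print('w',np.ptp(t[k_&(abs(s-np.median(s))<30)]),'len',np.ptp(s[k_]),'t range',t.min(),t.max())
  m=(c+u*(s[k_].max()+s[k_].min())/2)/1000;a=np.degrees(np.arctan2(u[1],u[0]));print(m,a,'end +u',s[k_].max())
plan([*m,.177],a)
```

```text
2654 ((440.9434814453125, 81.42778778076172), (141.93084716796875, 43.12628936767578), 84.6796875)
w 13.956833244649015 len 141.93254159184954 t range -37.44719435996076 5.629018242647466
[0.42440942 0.08297925] 84.07864204951005 end +u 49.216385258606074
2654 ((440.614990234375, 82.334716796875), (139.165771484375, 42.28609848022461), 84.67969512939453)
w 13.72293984449033 len 139.16937450484838 t range -36.64635436391831 5.586660068349927
[0.42441953 0.08385636] 84.03214766300354 end +u 48.261578389482686
target [0.4244 0.0839 0.177 ] 84.03214766300354 | TURN units [ 0.   -0.   -1.07] | SHIFT units [0.911 0.277 2.895]
```

```bash
python3 -m jog '[{"ax":0,"ay":0,"az":-1,"x":0.9,"y":0.3,"z":0,"claw":-1},{"ax":0,"ay":0,"az":-0.1,"x":0,"y":0,"z":0.7,"claw":-1},{"ax":0,"ay":0,"az":0,"x":0,"y":0,"z":0.8,"claw":-1},{"ax":0,"ay":0,"az":0,"x":0,"y":0,"z":0.7,"claw":-1},{"ax":0,"ay":0,"az":0,"x":0,"y":0,"z":0.45,"claw":-0.5},{"ax":0,"ay":0,"az":0,"x":0,"y":0,"z":0.2,"claw":-0.1},{"ax":0,"ay":0,"az":0,"x":0,"y":0,"z":0,"claw":0.2},{"ax":0,"ay":0,"az":0,"x":0,"y":0,"z":0,"claw":0.5},{"ax":0,"ay":0,"az":0,"x":0,"y":0,"z":0,"claw":0.5},{"ax":0,"ay":0,"az":0,"x":0,"y":0,"z":0,"claw":0.5}]' 80; python3 -c "
from h import *
plan([.4244,.0838,.177],84.2)"
```

```text
time: 35.6
position: [0.4284, 0.0821, 0.1799]
eef_rot: [0.001, 0.742, 0.67, 0.001]
wrist_force: [0.3, -0.1, 0.4]
width: 0.0212
grasp_force: 0.0
target [0.4244 0.0838 0.177 ] 84.2 | TURN units [ 0.03 -0.01 -0.01] | SHIFT units [ 0.032 -0.103  0.072]
```

```bash
python3 -m jog '[{"ax":0,"ay":0,"az":0,"x":0.03,"y":-0.085,"z":0.06,"claw":0.5},{"ax":0,"ay":0,"az":0,"x":0,"y":0,"z":0,"claw":0.5},{"ax":0,"ay":0,"az":0,"x":0,"y":0,"z":0,"claw":0.5},{"ax":0,"ay":0,"az":0,"x":0,"y":0,"z":0,"claw":1},{"ax":0,"ay":0,"az":0,"x":0,"y":0,"z":0,"claw":1},{"ax":0,"ay":0,"az":0,"x":0,"y":0,"z":0,"claw":1},{"ax":0,"ay":0,"az":0,"x":0,"y":0,"z":0,"claw":1},{"ax":0,"ay":0,"az":0,"x":0,"y":0,"z":0,"claw":1},{"ax":0,"ay":0,"az":0,"x":0,"y":0,"z":0,"claw":1},{"ax":0,"ay":0,"az":0,"x":0,"y":0,"z":0,"claw":1}]'; python3 -m jog '[{"ax":0,"ay":0,"az":0,"x":0,"y":0,"z":-0.3,"claw":1},{"ax":0,"ay":0,"az":0,"x":0,"y":0,"z":-0.7,"claw":1},{"ax":0,"ay":0,"az":0,"x":0,"y":0,"z":-1,"claw":1},{"ax":0,"ay":0,"az":0,"x":0,"y":0,"z":-1,"claw":1},{"ax":0,"ay":0,"az":-1,"x":0,"y":0,"z":0,"claw":1},{"ax":0,"ay":0,"az":-1,"x":0,"y":0,"z":0,"claw":1},{"ax":0,"ay":0,"az":-1,"x":0,"y":0,"z":0,"claw":1},{"ax":0,"ay":0,"az":-1,"x":0,"y":0,"z":0,"claw":1},{"ax":0,"ay":0,"az":-1,"x":0,"y":0,"z":0,"claw":1},{"ax":0,"ay":0,"az":-1,"x":0,"y":0,"z":0,"claw":1}]'; python3 -m jog '[{"ax":0,"ay":0,"az":-1,"x":0,"y":0,"z":0,"claw":1},{"ax":0,"ay":0,"az":-1,"x":0,"y":0,"z":0,"claw":1},{"ax":0,"ay":0,"az":-1,"x":0,"y":0,"z":0,"claw":1},{"ax":0,"ay":0,"az":-1,"x":0,"y":0,"z":0,"claw":1},{"ax":0,"ay":0,"az":-1,"x":0,"y":0,"z":0,"claw":1},{"ax":0,"ay":0,"az":-1,"x":0,"y":0,"z":0,"claw":1},{"ax":0,"ay":0,"az":-1,"x":0,"y":0,"z":0,"claw":1},{"ax":0,"ay":0,"az":-1,"x":0,"y":0,"z":0,"claw":1},{"ax":0,"ay":0,"az":-1,"x":0,"y":0,"z":0,"claw":1},{"ax":0,"ay":0,"az":-1,"x":0,"y":0,"z":0,"claw":1}]' >/dev/null;python3 -m jog '[{"ax":0,"ay":0,"az":-1,"x":0,"y":0,"z":0,"claw":1},{"ax":0,"ay":0,"az":-1,"x":0,"y":0,"z":0,"claw":1},{"ax":0,"ay":0,"az":-1,"x":0,"y":0,"z":0,"claw":1},{"ax":0,"ay":0,"az":-1,"x":0,"y":0,"z":0,"claw":1},{"ax":0,"ay":0,"az":-1,"x":0,"y":0,"z":0,"claw":1},{"ax":0,"ay":0,"az":-1,"x":0,"y":0,"z":0,"claw":1},{"ax":0,"ay":0,"az":-1,"x":0,"y":0,"z":0,"claw":1},{"ax":0,"ay":0,"az":-1,"x":0,"y":0,"z":0,"claw":1},{"ax":0,"ay":0,"az":-1,"x":0,"y":0,"z":0,"claw":1},{"ax":0,"ay":0,"az":-0.2,"x":0,"y":0,"z":0,"claw":1}]'; python3 -c "
from h import *
im=cap('wrist','w12.png')
plan([.602-.035*.0861,.0348+.035*.9963,.25],184.94)"
```

```text
time: 36.43
position: [0.4246, 0.0836, 0.1768]
eef_rot: [0.0, 0.742, 0.67, 0.0]
wrist_force: [-2.1, -1.0, 9.4]
width: 0.007
grasp_force: 78.6
time: 37.27
position: [0.4243, 0.0836, 0.2964]
eef_rot: [-0.0, 0.585, 0.811, -0.0]
wrist_force: [-0.2, -0.3, -0.1]
width: 0.0069
grasp_force: 78.9
time: 38.93
position: [0.4244, 0.0836, 0.2963]
eef_rot: [-0.0, -0.045, 0.999, -0.0]
wrist_force: [-0.4, -0.5, -1.3]
width: 0.0067
grasp_force: 78.9
target [0.599  0.0697 0.25  ] 184.94 | TURN units [-0.   -0.    0.03] | SHIFT units [-4.319 -0.722  1.158]
```

Run:
```python
from h import *
im=cv2.imread('pics/w12.png');h=cv2.cvtColor(im,cv2.COLOR_BGR2HSV)
m=cv2.inRange(h,(0,0,20),(180,75,170));m[262:]=0;m[:,:240]=0;m[:,360:]=0
n,l,st,ce=cv2.connectedComponentsWithStats(m);i=1+st[1:,4].argmax();print(st[i])
for r in range(st[i][1],262,8):
    c=np.where(l[r]==i)[0]
    if len(c):print(r,c.min(),c.max()+1,tray((c.min(),r),.167),tray((c.max()+1,r),.167)[1])
```

```text
[ 259  128  101  134 4495]
128 276 360 [ 71.4  -2.7 167. ] 32.5
136 268 360 [ 68.1  -6.1 167. ] 32.7
144 268 360 [ 64.8  -6.1 167. ] 33.0
152 269 290 [ 61.4  -5.8 167. ] 3.3
160 269 290 [ 58.   -5.8 167. ] 3.3
168 269 290 [ 54.5  -5.8 167. ] 3.3
176 269 290 [ 50.9  -5.9 167. ] 3.4
184 269 290 [ 47.3  -5.9 167. ] 3.4
192 269 290 [ 43.6  -5.9 167. ] 3.4
200 270 290 [ 39.9  -5.5 167. ] 3.5
208 270 289 [ 36.1  -5.6 167. ] 3.1
216 270 289 [ 32.2  -5.6 167. ] 3.1
224 270 289 [ 28.3  -5.6 167. ] 3.1
232 270 289 [ 24.2  -5.7 167. ] 3.2
240 270 289 [ 20.2  -5.7 167. ] 3.2
248 270 289 [ 16.   -5.8 167. ] 3.3
256 259 301 [ 11.8 -11.1 167. ] 9.1
```

```bash
python3 -m jog '[{"ax":0,"ay":0,"az":0,"x":-0.6,"y":-0.12,"z":0,"claw":1},{"ax":0,"ay":0,"az":0,"x":-0.8,"y":-0.12,"z":0,"claw":1},{"ax":0,"ay":0,"az":0,"x":-0.8,"y":-0.12,"z":0,"claw":1},{"ax":0,"ay":0,"az":0,"x":-0.8,"y":-0.12,"z":0.2,"claw":1},{"ax":0,"ay":0,"az":0,"x":-0.8,"y":-0.12,"z":0.3,"claw":1},{"ax":0,"ay":0,"az":0,"x":-0.54,"y":-0.12,"z":0.3,"claw":1},{"ax":0,"ay":0,"az":0,"x":0,"y":0,"z":0.3,"claw":1},{"ax":0,"ay":0,"az":0,"x":0,"y":0,"z":0.3,"claw":1},{"ax":0,"ay":0,"az":0,"x":0,"y":0,"z":0.2,"claw":1},{"ax":0,"ay":0,"az":0,"x":0,"y":0,"z":0.2,"claw":1}]' >/dev/null;python3 -m jog '[{"ax":0,"ay":0,"az":0,"x":0,"y":0,"z":0,"claw":1},{"ax":0,"ay":0,"az":0,"x":0,"y":0,"z":0,"claw":1},{"ax":0,"ay":0,"az":0,"x":0,"y":0,"z":0,"claw":1},{"ax":0,"ay":0,"az":0,"x":0,"y":0,"z":0,"claw":1},{"ax":0,"ay":0,"az":0,"x":0,"y":0,"z":0,"claw":1},{"ax":0,"ay":0,"az":0,"x":0,"y":0,"z":0,"claw":1},{"ax":0,"ay":0,"az":0,"x":0,"y":0,"z":0,"claw":1},{"ax":0,"ay":0,"az":0,"x":0,"y":0,"z":0,"claw":1},{"ax":0,"ay":0,"az":0,"x":0,"y":0,"z":0,"claw":1},{"ax":0,"ay":0,"az":0,"x":0,"y":0,"z":0,"claw":1}]'; python3 -c "
from h import *
im=cap('wrist','w13.png')
plan([.5999,.0698,.2022],184.94)"
```

```text
time: 40.65
position: [0.6, 0.07, 0.2244]
eef_rot: [0.0, -0.043, 0.999, 0.0]
wrist_force: [0.1, 0.1, -1.3]
width: 0.0067
grasp_force: 78.9
target [0.5999 0.0698 0.2022] 184.94 | TURN units [-0.    0.    0.01] | SHIFT units [ 0.002 -0.005  0.554]
```

```bash
python3 -m jog '[{"ax":0,"ay":0,"az":0,"x":0,"y":0,"z":0.1,"claw":1},{"ax":0,"ay":0,"az":0,"x":0,"y":0,"z":0.1,"claw":1},{"ax":0,"ay":0,"az":0,"x":0,"y":0,"z":0.1,"claw":1},{"ax":0,"ay":0,"az":0,"x":0,"y":0,"z":0.1,"claw":1},{"ax":0,"ay":0,"az":0,"x":0,"y":0,"z":0.1,"claw":1},{"ax":0,"ay":0,"az":0,"x":0,"y":0,"z":0,"claw":1},{"ax":0,"ay":0,"az":0,"x":0,"y":0,"z":0,"claw":1},{"ax":0,"ay":0,"az":0,"x":0,"y":0,"z":0,"claw":1},{"ax":0,"ay":0,"az":0,"x":0,"y":0,"z":0,"claw":1},{"ax":0,"ay":0,"az":0,"x":0,"y":0,"z":0,"claw":1}]'
```

```text
time: 41.53
position: [0.6001, 0.07, 0.2046]
eef_rot: [0.0, -0.044, 0.999, 0.0]
wrist_force: [0.2, 0.5, -0.6]
width: 0.0068
grasp_force: 78.9
```

```bash
python3 -m jog '[{"ax":0,"ay":0,"az":0,"x":0,"y":0,"z":0.05,"claw":1},{"ax":0,"ay":0,"az":0,"x":0,"y":0,"z":0.05,"claw":1},{"ax":0,"ay":0,"az":0,"x":0,"y":0,"z":0.05,"claw":1},{"ax":0,"ay":0,"az":0,"x":0,"y":0,"z":0.05,"claw":1},{"ax":0,"ay":0,"az":0,"x":0,"y":0,"z":0.05,"claw":1},{"ax":0,"ay":0,"az":0,"x":0,"y":0,"z":0.05,"claw":1},{"ax":0,"ay":0,"az":0,"x":0,"y":0,"z":0.05,"claw":1},{"ax":0,"ay":0,"az":0,"x":0,"y":0,"z":0.05,"claw":1},{"ax":0,"ay":0,"az":0,"x":0,"y":0,"z":0,"claw":1},{"ax":0,"ay":0,"az":0,"x":0,"y":0,"z":0,"claw":1}]'; python3 -m jog '[{"ax":0,"ay":0,"az":0,"x":0,"y":0,"z":0.05,"claw":1},{"ax":0,"ay":0,"az":0,"x":0,"y":0,"z":0.05,"claw":1},{"ax":0,"ay":0,"az":0,"x":0,"y":0,"z":0.02,"claw":1},{"ax":0,"ay":0,"az":0,"x":0,"y":0,"z":0,"claw":1},{"ax":0,"ay":0,"az":0,"x":0,"y":0,"z":0,"claw":1},{"ax":0,"ay":0,"az":0,"x":0,"y":0,"z":0,"claw":1},{"ax":0,"ay":0,"az":0,"x":0,"y":0,"z":0,"claw":1},{"ax":0,"ay":0,"az":0,"x":0,"y":0,"z":0,"claw":1},{"ax":0,"ay":0,"az":0,"x":0,"y":0,"z":0,"claw":1},{"ax":0,"ay":0,"az":0,"x":0,"y":0,"z":0,"claw":1}]'
```

```text
time: 42.37
position: [0.5994, 0.07, 0.1876]
eef_rot: [-0.001, -0.044, 0.999, -0.0]
wrist_force: [-0.5, -2.1, -4.3]
width: 0.0066
grasp_force: 78.6
time: 43.2
position: [0.5999, 0.0701, 0.1848]
eef_rot: [0.0, -0.044, 0.999, 0.0]
wrist_force: [-5.2, -2.0, 14.9]
width: 0.0069
grasp_force: 81.0
```

```bash
python3 -m jog '[{"ax":0,"ay":0,"az":0,"x":0,"y":0,"z":0,"claw":0.6},{"ax":0,"ay":0,"az":0,"x":0,"y":0,"z":0,"claw":0.6},{"ax":0,"ay":0,"az":0,"x":0,"y":0,"z":0,"claw":0.6},{"ax":0,"ay":0,"az":0,"x":0,"y":0,"z":0,"claw":0.6},{"ax":0,"ay":0,"az":0,"x":0,"y":0,"z":-0.2,"claw":0.6},{"ax":0,"ay":0,"az":0,"x":0,"y":0,"z":-0.5,"claw":0.6},{"ax":0,"ay":0,"az":0,"x":0,"y":0,"z":-1,"claw":0.6},{"ax":0,"ay":0,"az":0,"x":0,"y":-0.3,"z":-1,"claw":-1},{"ax":0,"ay":0,"az":0,"x":0.5,"y":-0.8,"z":0,"claw":-1},{"ax":0,"ay":0,"az":0,"x":0.5,"y":-1,"z":0,"claw":-1}]'; python3 -m jog '[{"ax":0,"ay":0,"az":0,"x":0.5,"y":-1,"z":0,"claw":-1},{"ax":0,"ay":0,"az":0,"x":0.5,"y":-1,"z":0,"claw":-1},{"ax":0,"ay":0,"az":0,"x":0.5,"y":-1,"z":0,"claw":-1},{"ax":0,"ay":0,"az":0,"x":0.5,"y":-1,"z":0,"claw":-1},{"ax":0,"ay":0,"az":0,"x":0.5,"y":-1,"z":0,"claw":-1},{"ax":0,"ay":0,"az":0,"x":0.5,"y":-1,"z":0,"claw":-1},{"ax":0,"ay":0,"az":1,"x":0,"y":0,"z":0,"claw":-1},{"ax":0,"ay":0,"az":1,"x":0,"y":0,"z":0,"claw":-1},{"ax":0,"ay":0,"az":1,"x":0,"y":0,"z":0,"claw":-1},{"ax":0,"ay":0,"az":1,"x":0,"y":0,"z":0,"claw":-1}]' >/dev/null;  python3 -m jog '[{"ax":0,"ay":0,"az":1,"x":0,"y":0,"z":0,"claw":-1},{"ax":0,"ay":0,"az":1,"x":0,"y":0,"z":0,"claw":-1},{"ax":0,"ay":0,"az":1,"x":0,"y":0,"z":0,"claw":-1},{"ax":0,"ay":0,"az":1,"x":0,"y":0,"z":0,"claw":-1},{"ax":0,"ay":0,"az":1,"x":0,"y":0,"z":0,"claw":-1},{"ax":0,"ay":0,"az":1,"x":0,"y":0,"z":0,"claw":-1},{"ax":0,"ay":0,"az":1,"x":0,"y":0,"z":0,"claw":-1},{"ax":0,"ay":0,"az":1,"x":0,"y":0,"z":0,"claw":-1},{"ax":0,"ay":0,"az":1,"x":0,"y":0,"z":0,"claw":-1},{"ax":0,"ay":0,"az":1,"x":0,"y":0,"z":0,"claw":-1}]' >/dev/null; python3 -m jog '[{"ax":0,"ay":0,"az":1,"x":0,"y":0,"z":0,"claw":-1},{"ax":0,"ay":0,"az":1,"x":0,"y":0,"z":0,"claw":-1},{"ax":0,"ay":0,"az":1,"x":0,"y":0,"z":0,"claw":-1},{"ax":0,"ay":0,"az":1,"x":0,"y":0,"z":0,"claw":-1},{"ax":0,"ay":0,"az":1,"x":0,"y":0,"z":0,"claw":-1},{"ax":0,"ay":0,"az":1,"x":0,"y":0,"z":0,"claw":-1},{"ax":0,"ay":0,"az":1,"x":0,"y":0,"z":0,"claw":-1},{"ax":0,"ay":0,"az":1,"x":0,"y":0,"z":0,"claw":-1},{"ax":0,"ay":0,"az":1,"x":0,"y":0,"z":0,"claw":-1},{"ax":0,"ay":0,"az":0.7,"x":0,"y":0,"z":0,"claw":-1}]'
python3 - <<'E'
from h import *
K=manip.calibration('wrist');im=cap('wrist','w14.png');np.save('w14K.npy',K,allow_pickle=True)
for n,z in (('large_mid',.0045),):
    for d in manip.tip_of('wrist',n)[:3]:
      q=px(d['xy']); print(n,round(d['score'],2),q.round(0),ray('wrist',q,z,K).round(4))
q=proj('w',[.4706,-.3168,.0045],K);print(q)
plan([.4706,-.3168,.177],86)
E
```

```text
time: 44.03
position: [0.5697, -0.0138, 0.2949]
eef_rot: [0.003, -0.045, 0.999, -0.0]
wrist_force: [0.3, -0.7, -0.8]
width: 0.0527
grasp_force: 0.0
time: 46.53
position: [0.4766, -0.2468, 0.2919]
eef_rot: [0.0, 0.707, 0.707, 0.0]
wrist_force: [-0.7, 0.3, 0.3]
width: 0.0856
grasp_force: 0.0
large_mid 0.83 [272. 269.] [ 0.4703 -0.3114  0.0045]
[272.69851603 274.55052233]
target [ 0.4706 -0.3168  0.177 ] 86 | TURN units [0.   0.   1.04] | SHIFT units [-1.757 -0.028  2.873]
```

```bash
python3 -m jog '[{"ax":0,"ay":0,"az":1,"x":0,"y":0,"z":0,"claw":-1},{"ax":0,"ay":0,"az":0,"x":-0.8,"y":0,"z":0.1,"claw":-1},{"ax":0,"ay":0,"az":0,"x":-0.8,"y":0,"z":0.1,"claw":-1},{"ax":0,"ay":0,"az":0,"x":0,"y":0,"z":0,"claw":-1},{"ax":0,"ay":0,"az":0,"x":0,"y":0,"z":0,"claw":-1},{"ax":0,"ay":0,"az":0,"x":0,"y":0,"z":0,"claw":-1},{"ax":0,"ay":0,"az":0,"x":0,"y":0,"z":0,"claw":-1},{"ax":0,"ay":0,"az":0,"x":0,"y":0,"z":0,"claw":-1},{"ax":0,"ay":0,"az":0,"x":0,"y":0,"z":0,"claw":-1},{"ax":0,"ay":0,"az":0,"x":0,"y":0,"z":0,"claw":-1}]'
python3 - <<'E'
from h import *
K=manip.calibration('wrist');im=cap('wrist','w14.png');np.save('w14K.npy',K,allow_pickle=True)
q=proj('w',[.4706,-.3148,.0045],K).astype(int);print(q)
for z in (.0045,.009):
  P=blob('w',im,K,(q[0]-45,60,q[0]+45,330),z); m,a=fit(P,(0,1));print(m,a)
for d in manip.tip_of('wrist','large_mid')[:3]:
      q=px(d['xy']); print(round(d['score'],2),q.round(0),ray('wrist',q,.0045,K).round(4))
plan([*m,.177],a)
E
```

```text
time: 47.47
position: [0.4725, -0.3101, 0.2836]
eef_rot: [0.0, 0.73, 0.684, 0.0]
wrist_force: [0.2, -0.6, -1.2]
width: 0.085
grasp_force: 0.0
[277 210]
n 3913 len 153.9 w mid/+end/-end [15.4, 34.8, 28.8]
[ 0.46947352 -0.31721515] 86.43275553449186
n 3913 len 151.1 w mid/+end/-end [15.1, 34.2, 28.3]
[ 0.46962027 -0.31562437] 86.45569048808271
0.98 [274. 211.] [ 0.4679 -0.3151  0.0045]
target [ 0.4696 -0.3156  0.177 ] 86.45569048808271 | TURN units [ 0.    0.   -0.06] | SHIFT units [-0.137 -0.062  2.664]
```

```bash
python3 -m jog '[{"ax":0,"ay":0,"az":0,"x":-0.16,"y":-0.04,"z":0.5,"claw":-1},{"ax":0,"ay":0,"az":0,"x":0,"y":0,"z":0.7,"claw":-1},{"ax":0,"ay":0,"az":0,"x":0,"y":0,"z":0.7,"claw":-1},{"ax":0,"ay":0,"az":0,"x":0,"y":0,"z":0.45,"claw":-0.5},{"ax":0,"ay":0,"az":0,"x":0,"y":0,"z":0.2,"claw":0},{"ax":0,"ay":0,"az":0,"x":0,"y":0,"z":0.1,"claw":0.4},{"ax":0,"ay":0,"az":0,"x":0,"y":0,"z":0,"claw":0.4},{"ax":0,"ay":0,"az":0,"x":0,"y":0,"z":0,"claw":0.4},{"ax":0,"ay":0,"az":0,"x":0,"y":0,"z":0,"claw":0.4},{"ax":0,"ay":0,"az":0,"x":0,"y":0,"z":0,"claw":0.4}]';python3 -m jog '[{"ax":0,"ay":0,"az":0,"x":0,"y":0,"z":0,"claw":1},{"ax":0,"ay":0,"az":0,"x":0,"y":0,"z":0,"claw":1},{"ax":0,"ay":0,"az":0,"x":0,"y":0,"z":0,"claw":1},{"ax":0,"ay":0,"az":0,"x":0,"y":0,"z":0,"claw":1},{"ax":0,"ay":0,"az":0,"x":0,"y":0,"z":0,"claw":1},{"ax":0,"ay":0,"az":0,"x":0,"y":0,"z":0,"claw":1},{"ax":0,"ay":0,"az":0,"x":0,"y":0,"z":0,"claw":1},{"ax":0,"ay":0,"az":0,"x":0,"y":0,"z":0,"claw":1},{"ax":0,"ay":0,"az":0,"x":0,"y":0,"z":0,"claw":1},{"ax":0,"ay":0,"az":0,"x":0,"y":0,"z":0,"claw":1}]' 80
```

```text
time: 48.4
position: [0.4708, -0.3172, 0.1786]
eef_rot: [0.001, 0.73, 0.683, 0.0]
wrist_force: [-0.4, -0.7, -0.3]
width: 0.0256
grasp_force: 0.0
time: 49.23
position: [0.4706, -0.3171, 0.1787]
eef_rot: [0.001, 0.73, 0.683, 0.0]
wrist_force: [-2.1, 0.8, 9.0]
width: 0.011
grasp_force: 78.3
```

```bash
python3 -m jog '[{"ax":0,"ay":0,"az":0,"x":0,"y":0,"z":-0.4,"claw":1},{"ax":0,"ay":0,"az":0,"x":0,"y":0,"z":-0.8,"claw":1},{"ax":0,"ay":0,"az":0,"x":0,"y":0,"z":-1,"claw":1},{"ax":0,"ay":0,"az":1,"x":0,"y":0,"z":-1,"claw":1},{"ax":0,"ay":0,"az":1,"x":0,"y":0,"z":0,"claw":1},{"ax":0,"ay":0,"az":1,"x":0,"y":0,"z":0,"claw":1},{"ax":0,"ay":0,"az":1,"x":0,"y":0,"z":0,"claw":1},{"ax":0,"ay":0,"az":1,"x":0,"y":0,"z":0,"claw":1},{"ax":0,"ay":0,"az":1,"x":0,"y":0,"z":0,"claw":1},{"ax":0,"ay":0,"az":1,"x":0,"y":0,"z":0,"claw":1}]' >/dev/null; python3 -m jog '[{"ax":0,"ay":0,"az":1,"x":0,"y":0,"z":0,"claw":1},{"ax":0,"ay":0,"az":1,"x":0,"y":0,"z":0,"claw":1},{"ax":0,"ay":0,"az":1,"x":0,"y":0,"z":0,"claw":1},{"ax":0,"ay":0,"az":1,"x":0,"y":0,"z":0,"claw":1},{"ax":0,"ay":0,"az":1,"x":0,"y":0,"z":0,"claw":1},{"ax":0,"ay":0,"az":1,"x":0,"y":0,"z":0,"claw":1},{"ax":0,"ay":0,"az":1,"x":0,"y":0,"z":0,"claw":1},{"ax":0,"ay":0,"az":1,"x":0,"y":0,"z":0,"claw":1},{"ax":0,"ay":0,"az":1,"x":0,"y":0,"z":0,"claw":1},{"ax":0,"ay":0,"az":1,"x":0,"y":0,"z":0,"claw":1}]' >/dev/null; python3 -m jog '[{"ax":0,"ay":0,"az":1,"x":0,"y":0,"z":0,"claw":1},{"ax":0,"ay":0,"az":1,"x":0,"y":0,"z":0,"claw":1},{"ax":0,"ay":0,"az":1,"x":0,"y":0,"z":0,"claw":1},{"ax":0,"ay":0,"az":0.2,"x":0,"y":0,"z":0,"claw":1},{"ax":0,"ay":0,"az":0,"x":0,"y":0,"z":0,"claw":1},{"ax":0,"ay":0,"az":0,"x":0,"y":0,"z":0,"claw":1},{"ax":0,"ay":0,"az":0,"x":0,"y":0,"z":0,"claw":1},{"ax":0,"ay":0,"az":0,"x":0,"y":0,"z":0,"claw":1},{"ax":0,"ay":0,"az":0,"x":0,"y":0,"z":0,"claw":1},{"ax":0,"ay":0,"az":0,"x":0,"y":0,"z":0,"claw":1}]'
python3 - <<'E'
from h import *
im=cap('wrist','w15.png')
o=held(im[...,::-1].copy(),.167,w=45)
for r,a,b in o[::9]: 
  if r<262: print(r,a,b,tray((a,r),.168),tray((b,r),.168)[1])
plan([.602+.004*.0861,.0348-.004*.9963,.23],4.94)
E
```

```text
time: 51.73
position: [0.4703, -0.3169, 0.3055]
eef_rot: [0.0, 0.999, 0.047, 0.0]
wrist_force: [0.4, -0.9, -2.5]
width: 0.0112
grasp_force: 78.7
112 258 302 [ 77.8 -10.2 168. ] 8.1
121 246 313 [ 74.2 -15.3 168. ] 12.8
130 242 318 [ 70.5 -17.1 168. ] 15.0
139 240 320 [ 66.8 -18.1 168. ] 16.0
148 240 319 [ 63.  -18.3 168. ] 15.8
157 240 319 [ 59.1 -18.4 168. ] 15.9
166 244 315 [ 55.2 -16.8 168. ] 14.3
175 249 311 [ 51.1 -14.8 168. ] 12.7
184 258 303 [ 47.  -10.9 168. ] 9.2
193 264 296 [ 42.9  -8.2 168. ] 6.2
202 263 296 [ 38.6  -8.8 168. ] 6.3
211 263 296 [ 34.3  -8.8 168. ] 6.3
220 264 296 [ 29.9  -8.4 168. ] 6.4
229 264 295 [ 25.3  -8.5 168. ] 6.0
238 264 295 [ 20.8  -8.6 168. ] 6.1
247 265 295 [ 16.1  -8.2 168. ] 6.2
256 255 305 [ 11.3 -13.1 168. ] 11.1
target [0.6023 0.0308 0.23  ] 4.94 | TURN units [-0.    0.    0.12] | SHIFT units [ 4.038 -8.376  1.886]
```

```bash
python3 -m jog '[{"ax":0,"ay":0,"az":0.1,"x":0.2,"y":-0.5,"z":0,"claw":1},{"ax":0,"ay":0,"az":0,"x":0.4,"y":-0.8,"z":0,"claw":1},{"ax":0,"ay":0,"az":0,"x":0.4,"y":-0.8,"z":0,"claw":1},{"ax":0,"ay":0,"az":0,"x":0.4,"y":-0.8,"z":0,"claw":1},{"ax":0,"ay":0,"az":0,"x":0.4,"y":-0.8,"z":0,"claw":1},{"ax":0,"ay":0,"az":0,"x":0.4,"y":-0.8,"z":0,"claw":1},{"ax":0,"ay":0,"az":0,"x":0.4,"y":-0.8,"z":0,"claw":1},{"ax":0,"ay":0,"az":0,"x":0.4,"y":-0.8,"z":0,"claw":1},{"ax":0,"ay":0,"az":0,"x":0.4,"y":-0.8,"z":0,"claw":1},{"ax":0,"ay":0,"az":0,"x":0.4,"y":-0.8,"z":0,"claw":1}]' >/dev/null; python3 -m jog '[{"ax":0,"ay":0,"az":0,"x":0.2,"y":-0.6,"z":0.3,"claw":1},{"ax":0,"ay":0,"az":0,"x":0,"y":0,"z":0.5,"claw":1},{"ax":0,"ay":0,"az":0,"x":0,"y":0,"z":0.5,"claw":1},{"ax":0,"ay":0,"az":0,"x":0,"y":0,"z":0.3,"claw":1},{"ax":0,"ay":0,"az":0,"x":0,"y":0,"z":0.2,"claw":1},{"ax":0,"ay":0,"az":0,"x":0,"y":0,"z":0,"claw":1},{"ax":0,"ay":0,"az":0,"x":0,"y":0,"z":0,"claw":1},{"ax":0,"ay":0,"az":0,"x":0,"y":0,"z":0,"claw":1},{"ax":0,"ay":0,"az":0,"x":0,"y":0,"z":0,"claw":1},{"ax":0,"ay":0,"az":0,"x":0,"y":0,"z":0,"claw":1}]';python3 -c "
from h import *
im=cap('wrist','w16.png')
plan([.6010,.0307,.207],4.94)"
```

```text
time: 53.45
position: [0.6011, 0.0276, 0.2344]
eef_rot: [0.0, 0.999, 0.043, 0.001]
wrist_force: [0.1, -0.1, -2.0]
width: 0.0115
grasp_force: 78.8
target [0.601  0.0307 0.207 ] 4.94 | TURN units [ 0.   -0.02  0.01] | SHIFT units [ 0.007 -0.077  0.682]
```

```bash
python3 -m jog '[{"ax":0,"ay":0,"az":0,"x":0,"y":-0.075,"z":0,"claw":1},{"ax":0,"ay":0,"az":0,"x":0,"y":0,"z":0.1,"claw":1},{"ax":0,"ay":0,"az":0,"x":0,"y":0,"z":0.1,"claw":1},{"ax":0,"ay":0,"az":0,"x":0,"y":0,"z":0.1,"claw":1},{"ax":0,"ay":0,"az":0,"x":0,"y":0,"z":0.1,"claw":1},{"ax":0,"ay":0,"az":0,"x":0,"y":0,"z":0.1,"claw":1},{"ax":0,"ay":0,"az":0,"x":0,"y":0,"z":0.1,"claw":1},{"ax":0,"ay":0,"az":0,"x":0,"y":0,"z":0.08,"claw":1},{"ax":0,"ay":0,"az":0,"x":0,"y":0,"z":0,"claw":1},{"ax":0,"ay":0,"az":0,"x":0,"y":0,"z":0,"claw":1}]';python3 -c "
from h import *
plan([.6010,.0307,.1867],4.94)"
```

```text
time: 54.33
position: [0.6004, 0.0308, 0.206]
eef_rot: [0.0, 0.999, 0.043, -0.0]
wrist_force: [-0.1, 0.5, -2.0]
width: 0.0114
grasp_force: 78.8
target [0.601  0.0307 0.1867] 4.94 | TURN units [-0.    0.01  0.01] | SHIFT units [0.015 0.003 0.482]
```

```bash
python3 -m jog '[{"ax":0,"ay":0,"az":0,"x":0.01,"y":0,"z":0.05,"claw":1},{"ax":0,"ay":0,"az":0,"x":0,"y":0,"z":0.05,"claw":1},{"ax":0,"ay":0,"az":0,"x":0,"y":0,"z":0.05,"claw":1},{"ax":0,"ay":0,"az":0,"x":0,"y":0,"z":0.05,"claw":1},{"ax":0,"ay":0,"az":0,"x":0,"y":0,"z":0.05,"claw":1},{"ax":0,"ay":0,"az":0,"x":0,"y":0,"z":0.05,"claw":1},{"ax":0,"ay":0,"az":0,"x":0,"y":0,"z":0.05,"claw":1},{"ax":0,"ay":0,"az":0,"x":0,"y":0,"z":0.05,"claw":1},{"ax":0,"ay":0,"az":0,"x":0,"y":0,"z":0,"claw":1},{"ax":0,"ay":0,"az":0,"x":0,"y":0,"z":0,"claw":1}]'; python3 -m jog '[{"ax":0,"ay":0,"az":0,"x":0,"y":0,"z":0.05,"claw":1},{"ax":0,"ay":0,"az":0,"x":0,"y":0,"z":0.04,"claw":1},{"ax":0,"ay":0,"az":0,"x":0,"y":0,"z":0.02,"claw":1},{"ax":0,"ay":0,"az":0,"x":0,"y":0,"z":0,"claw":1},{"ax":0,"ay":0,"az":0,"x":0,"y":0,"z":0,"claw":1},{"ax":0,"ay":0,"az":0,"x":0,"y":0,"z":0,"claw":1},{"ax":0,"ay":0,"az":0,"x":0,"y":0,"z":0,"claw":1},{"ax":0,"ay":0,"az":0,"x":0,"y":0,"z":0,"claw":1},{"ax":0,"ay":0,"az":0,"x":0,"y":0,"z":0,"claw":1},{"ax":0,"ay":0,"az":0,"x":0,"y":0,"z":0,"claw":1}]'
```

```text
time: 55.17
position: [0.6003, 0.0308, 0.1895]
eef_rot: [-0.0, 0.999, 0.044, -0.001]
wrist_force: [0.8, -0.6, -6.9]
width: 0.0111
grasp_force: 78.3
time: 56.0
position: [0.6007, 0.0308, 0.1867]
eef_rot: [0.0, 0.999, 0.044, -0.0]
wrist_force: [-3.8, -1.0, 8.0]
width: 0.0111
grasp_force: 80.2
```

```bash
python3 -m jog '[{"ax":0,"ay":0,"az":0,"x":0,"y":0,"z":0,"claw":0.5},{"ax":0,"ay":0,"az":0,"x":0,"y":0,"z":0,"claw":0.5},{"ax":0,"ay":0,"az":0,"x":0,"y":0,"z":0,"claw":0.5},{"ax":0,"ay":0,"az":0,"x":0,"y":0,"z":0,"claw":0.5},{"ax":0,"ay":0,"az":0,"x":0,"y":0,"z":-0.2,"claw":0.5},{"ax":0,"ay":0,"az":0,"x":0,"y":0,"z":-0.4,"claw":0.5},{"ax":0,"ay":0,"az":0,"x":0,"y":0,"z":-0.8,"claw":0.5},{"ax":0,"ay":0,"az":0,"x":0,"y":0,"z":-1,"claw":0.5},{"ax":0,"ay":0,"az":-1,"x":0,"y":0,"z":-1,"claw":0.5},{"ax":0,"ay":0,"az":-1,"x":0,"y":0,"z":-1,"claw":0.5}]'; python3 -m jog '[{"ax":0,"ay":0,"az":-1,"x":0,"y":-0.8,"z":-0.6,"claw":1},{"ax":0,"ay":0,"az":-1,"x":0,"y":-1,"z":-0.4,"claw":1},{"ax":0,"ay":0,"az":-1,"x":0,"y":-1,"z":0,"claw":1},{"ax":0,"ay":0,"az":-1,"x":0,"y":-1,"z":0,"claw":1},{"ax":0,"ay":0,"az":-1,"x":0,"y":-1,"z":0,"claw":1},{"ax":0,"ay":0,"az":-1,"x":0,"y":-1,"z":0,"claw":1},{"ax":0,"ay":0,"az":-1,"x":0.5,"y":-0.8,"z":0,"claw":1},{"ax":0,"ay":0,"az":-1,"x":0.5,"y":-0.8,"z":0,"claw":1},{"ax":0,"ay":0,"az":-1,"x":0.5,"y":0,"z":0,"claw":1},{"ax":0,"ay":0,"az":-1,"x":0.5,"y":0,"z":0,"claw":1}]' >/dev/null;python3 -m jog '[{"ax":0,"ay":0,"az":-1,"x":0,"y":0,"z":0,"claw":1},{"ax":0,"ay":0,"az":-1,"x":0,"y":0,"z":0,"claw":1},{"ax":0,"ay":0,"az":-1,"x":0,"y":0,"z":0,"claw":1},{"ax":0,"ay":0,"az":-1,"x":0,"y":0,"z":0,"claw":1},{"ax":0,"ay":0,"az":-1,"x":0,"y":0,"z":0,"claw":1},{"ax":0,"ay":0,"az":-1,"x":0,"y":0,"z":0,"claw":1},{"ax":0,"ay":0,"az":-1,"x":0,"y":0,"z":0,"claw":1},{"ax":0,"ay":0,"az":-1,"x":0,"y":0,"z":0,"claw":1},{"ax":0,"ay":0,"az":-1,"x":0,"y":0,"z":0,"claw":1},{"ax":0,"ay":0,"az":0,"x":0,"y":0,"z":0,"claw":1}]'; python3 -c "
from h import *
p,R=pose();print(np.degrees(np.arctan2(R[1,0],R[0,0])));plan([.51,.36,.42],89)"
```

```text
time: 56.83
position: [0.6004, 0.0308, 0.3641]
eef_rot: [-0.0, 0.993, 0.115, -0.0]
wrist_force: [1.9, -0.3, -0.2]
width: 0.0212
grasp_force: 0.0
time: 58.5
position: [0.5279, 0.3452, 0.4019]
eef_rot: [0.0, 0.712, 0.702, 0.0]
wrist_force: [-0.1, 0.3, -0.2]
width: -0.0002
grasp_force: 0.0
89.16658229023832
target [0.51 0.36 0.42] 89 | TURN units [ 0.   -0.    0.04] | SHIFT units [ 0.363 -0.455 -0.453]
```

Run:
```python
from h import *
K=manip.calibration('wrist');im=cap('wrist','w17.png');np.save('w17K.npy',K,allow_pickle=True)
for n,z in (('gauge_tongue',.051),('granite',0)):
    for d in manip.tip_of('wrist',n)[:2]:
      q=px(d['xy']); print(n,round(d['score'],2),q.round(0),ray('wrist',q,z,K).round(4))
cap('scene','s1.png')
for n,z in (('large_mid',.0125),('small_mid',.012),('pliers_mid',.013),('key_mid',.013)):
    for d in manip.tip_of('scene',n)[:3]:
      q=px(d['xy']); print(n,round(d['score'],2),q.round(0),ray('scene',q,z).round(4))
    manip.observe()
```

```text
gauge_tongue 0.63 [264. 167.] [0.513  0.3635 0.051 ]
gauge_tongue 0.24 [277. 146.] [0.5265 0.3845 0.051 ]
granite 0.62 [283. 144.] [0.5331 0.3797 0.    ]
large_mid 0.52 [279. 270.] [0.6082 0.0382 0.0125]
small_mid 0.59 [273. 259.] [ 0.6045 -0.0015  0.012 ]
small_mid 0.59 [177. 180.] [ 0.718  -0.4367  0.012 ]
small_mid 0.57 [210. 119.] [ 0.4815 -0.6611  0.012 ]
pliers_mid 0.64 [262. 247.] [ 0.6107 -0.0529  0.013 ]
key_mid 0.58 [289. 279.] [0.6009 0.0771 0.013 ]
```

View pics/w17.png

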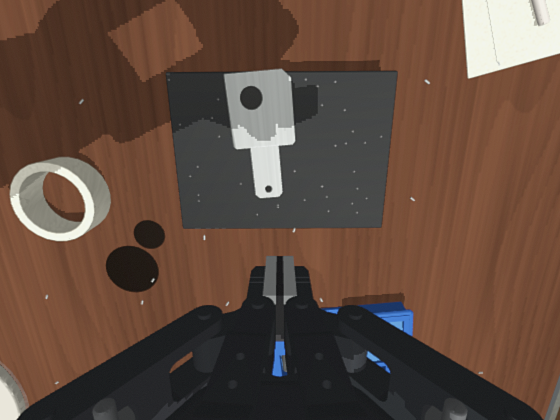

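Run:
```python
from h import *
K=np.load('w17K.npy',allow_pickle=True).item();im=cv2.imread('pics/w17.png')
f=lambda q,z: ray('w',q,z,K)[:2].round(4)
for q in ((183,229),(384,228),(166,72),(397,70)): print('granite',f(q,.05))
T,B=f((269,197.5),.052),f((258.5,71.5),.052);print(T,B,np.linalg.norm(T-B)*1000)
g=cv2.cvtColor(im,cv2.COLOR_BGR2GRAY);h=cv2.cvtColor(im,cv2.COLOR_BGR2HSV)
m=cv2.inRange(h,(0,0,125),(180,60,255));m[:60]=0;m[205:]=0;m[:,:215]=0;m[:,310:]=0
C=[]
for r in range(152,192,5):
    c=np.where(m[r])[0]; C.append((f((c.min(),r),.052)+f((c.max()+1,r),.052))/2); print(r,c.min(),c.max()+1,1000*np.linalg.norm(f((c.min(),r),.052)-f((c.max()+1,r),.052)))
C=np.array(C);b=np.polyfit(C[:,1],C[:,0],1);u=np.array([b[0],1]);u/=np.linalg.norm(u);a=np.degrees(np.arctan2(u[1],u[0]))
tip=np.array([np.polyval(b,T[1]),T[1]]);G=tip+.030*u;print('u',u,a,'tip',tip,'grip',G,'com',G+.042*u,'end',G+.093*u)
```

```text
granite [0.4216 0.2958]
granite [0.6424 0.2937]
granite [0.4234 0.4547]
granite [0.6401 0.4533]
[0.517  0.3311] [0.5103 0.4537] 122.78293855418187
152 251 279 28.20443227579666
157 251 280 29.402720962523162
162 252 280 28.502806879323277
167 252 281 29.604222671774448
172 253 281 28.8043399507783
177 253 282 29.902675465583382
182 254 282 29.102749011047067
187 255 282 28.202836736753987
u [-0.07106999  0.99747133] 94.07544614310602 tip [0.51763084 0.3311    ] grip [0.51549874 0.36102414] com [0.5125138  0.40291794] end [0.50888923 0.45378897]
```

```bash
python3 -m jog '[{"ax":0,"ay":0,"az":-1,"x":0,"y":0,"z":0.3,"claw":1},{"ax":0,"ay":0,"az":-0.23,"x":0,"y":0,"z":0.5,"claw":1},{"ax":0,"ay":0,"az":0,"x":0.6,"y":-0.14,"z":0.7,"claw":1},{"ax":0,"ay":0,"az":0,"x":0.7,"y":-0.14,"z":0.7,"claw":1},{"ax":0,"ay":0,"az":0,"x":0,"y":0,"z":0.7,"claw":1},{"ax":0,"ay":0,"az":0,"x":0,"y":0,"z":0.6,"claw":1},{"ax":0,"ay":0,"az":0,"x":0,"y":0,"z":0.4,"claw":1},{"ax":0,"ay":0,"az":0,"x":0,"y":0,"z":0,"claw":1},{"ax":0,"ay":0,"az":0,"x":0,"y":0,"z":0,"claw":1},{"ax":0,"ay":0,"az":0,"x":0,"y":0,"z":0,"claw":1}]'; python3 -c "
from h import *
plan([.5129,.397,.226],94.1)"
```

```text
time: 59.73
position: [0.5138, 0.3966, 0.2465]
eef_rot: [0.0, 0.683, 0.731, 0.001]
wrist_force: [0.9, 0.1, -0.5]
width: 0.0001
grasp_force: 0.0
target [0.5129 0.397  0.226 ] 94.1 | TURN units [ 0.02 -0.01 -0.05] | SHIFT units [ 0.011 -0.023  0.512]
```

```bash
python3 -m jog '[{"ax":0,"ay":0,"az":0,"x":0,"y":0,"z":0.2,"claw":1},{"ax":0,"ay":0,"az":0,"x":0,"y":0,"z":0.2,"claw":1},{"ax":0,"ay":0,"az":0,"x":0,"y":0,"z":0.05,"claw":1},{"ax":0,"ay":0,"az":0,"x":0,"y":0,"z":0,"claw":1},{"ax":0,"ay":0,"az":0,"x":0,"y":0,"z":0,"claw":1},{"ax":0,"ay":0,"az":0,"x":0,"y":0,"z":0,"claw":1},{"ax":0,"ay":0,"az":0,"x":0,"y":0,"z":0,"claw":1},{"ax":0,"ay":0,"az":0,"x":0,"y":0,"z":0,"claw":1},{"ax":0,"ay":0,"az":0,"x":0,"y":0,"z":0,"claw":1},{"ax":0,"ay":0,"az":0,"x":0,"y":0,"z":0,"claw":1}]'; python3 -m jog '[{"ax":0,"ay":0,"az":0,"x":0,"y":0,"z":0.05,"claw":1},{"ax":0,"ay":0,"az":0,"x":0,"y":0,"z":0,"claw":1},{"ax":0,"ay":0,"az":0,"x":0,"y":0,"z":0,"claw":1},{"ax":0,"ay":0,"az":0,"x":0,"y":0,"z":0,"claw":1},{"ax":0,"ay":0,"az":0,"x":0,"y":0,"z":0,"claw":1},{"ax":0,"ay":0,"az":0,"x":0,"y":0,"z":0,"claw":1},{"ax":0,"ay":0,"az":0,"x":0,"y":0,"z":0,"claw":1},{"ax":0,"ay":0,"az":0,"x":0,"y":0,"z":0,"claw":1},{"ax":0,"ay":0,"az":0,"x":0,"y":0,"z":0,"claw":1},{"ax":0,"ay":0,"az":0,"x":0,"y":0,"z":0,"claw":1}]'
```

```text
time: 60.57
position: [0.5134, 0.3963, 0.2275]
eef_rot: [0.0, 0.683, 0.731, 0.0]
wrist_force: [-0.4, 0.0, 0.3]
width: -0.0003
grasp_force: 0.0
time: 61.4
position: [0.5135, 0.3965, 0.2255]
eef_rot: [0.0, 0.683, 0.731, 0.0]
wrist_force: [2.2, 0.9, 3.9]
width: -0.0003
grasp_force: 1.9
```

```bash
python3 -m jog '[{"ax":0,"ay":0,"az":0,"x":0,"y":0,"z":0.012,"claw":1},{"ax":0,"ay":0,"az":0,"x":-0.05,"y":0,"z":0,"claw":1},{"ax":0,"ay":0,"az":0,"x":-0.1,"y":0,"z":0,"claw":1},{"ax":0,"ay":0,"az":0,"x":-0.15,"y":0,"z":0,"claw":1},{"ax":0,"ay":0,"az":0,"x":-0.2,"y":0,"z":0,"claw":1},{"ax":0,"ay":0,"az":0,"x":-0.2,"y":0,"z":0,"claw":1},{"ax":0,"ay":0,"az":0,"x":-0.15,"y":0,"z":0,"claw":1},{"ax":0,"ay":0,"az":0,"x":-0.1,"y":0,"z":0,"claw":1},{"ax":0,"ay":0,"az":0,"x":-0.05,"y":0,"z":0,"claw":1},{"ax":0,"ay":0,"az":0,"x":0,"y":0,"z":0,"claw":1}]'
python3 - <<'E'
from h import *
K=manip.calibration('wrist');im=cap('wrist','w18.png');p,R=pose();print(p)
for d in manip.tip_of('wrist','gauge_tongue')[:2]:
      q=px(d['xy']); print(round(d['score'],2),q.round(0),ray('wrist',q,.051,K).round(4))
K=manip.calibration('side');cap('side','side1.png')
for d in manip.tip_of('side','gauge_tongue')[:2]:
      q=px(d['xy']); print('side',round(d['score'],2),q.round(0),ray('side',q,.051,K).round(4))
E
```

```text
time: 62.23
position: [0.5163, 0.3563, 0.2255]
eef_rot: [0.0, 0.683, 0.731, 0.0]
wrist_force: [0.6, -1.0, 7.3]
width: -0.0
grasp_force: 4.0
[0.51629545 0.35633471 0.22548171]
side 0.72 [190. 155.] [0.5159 0.3081 0.051 ]
```

```bash
python3 -m jog '[{"ax":0,"ay":0,"az":0,"x":-0.05,"y":0,"z":0,"claw":1},{"ax":0,"ay":0,"az":0,"x":-0.1,"y":0,"z":0,"claw":1},{"ax":0,"ay":0,"az":0,"x":-0.2,"y":0,"z":0,"claw":1},{"ax":0,"ay":0,"az":0,"x":-0.25,"y":0,"z":0,"claw":1},{"ax":0,"ay":0,"az":0,"x":-0.2,"y":0,"z":0,"claw":1},{"ax":0,"ay":0,"az":0,"x":-0.2,"y":0,"z":0,"claw":1},{"ax":0,"ay":0,"az":0,"x":-0.1,"y":0,"z":0,"claw":1},{"ax":0,"ay":0,"az":0,"x":-0.05,"y":0,"z":0,"claw":1},{"ax":0,"ay":0,"az":0,"x":0,"y":0,"z":0,"claw":1},{"ax":0,"ay":0,"az":0,"x":0,"y":0,"z":0,"claw":1}]'; python3 -m jog '[{"ax":0,"ay":0,"az":0,"x":0,"y":0,"z":-0.1,"claw":1},{"ax":0,"ay":0,"az":0,"x":0,"y":0,"z":-0.6,"claw":1},{"ax":0,"ay":0,"az":0,"x":0,"y":0,"z":-1,"claw":0},{"ax":0,"ay":0,"az":0,"x":-0.5,"y":0,"z":-0.5,"claw":0},{"ax":0,"ay":0,"az":0,"x":-0.5,"y":0,"z":0,"claw":0},{"ax":0,"ay":0,"az":0,"x":0,"y":0,"z":0,"claw":0},{"ax":0,"ay":0,"az":0,"x":0,"y":0,"z":0,"claw":0},{"ax":0,"ay":0,"az":0,"x":0,"y":0,"z":0,"claw":0},{"ax":0,"ay":0,"az":0,"x":0,"y":0,"z":0,"claw":0},{"ax":0,"ay":0,"az":0,"x":0,"y":0,"z":0,"claw":0}]'
python3 - <<'E'
from h import *
K=manip.calibration('wrist');im=cap('wrist','w19.png');np.save('w19K.npy',K,allow_pickle=True)
for d in manip.tip_of('wrist','gauge_tongue')[:2]:
      q=px(d['xy']); print(round(d['score'],2),q.round(0),ray('wrist',q,.051,K).round(4))
f=lambda q,z: ray('w',q,z,K)[:2]
h=cv2.cvtColor(im,cv2.COLOR_RGB2HSV);m=cv2.inRange(h,(0,0,125),(180,60,255))
g=proj('w',[.52,.275,.051],K);print('expected grip px',g)
n,l,st,ce=cv2.connectedComponentsWithStats(m)
for i in np.argsort(-st[1:,4])[:5]+1: print(i,st[i],ce[i].round(0))
np.save('w19l.npy',l)
E
```

```text
time: 63.27
position: [0.5194, 0.3104, 0.2255]
eef_rot: [0.0, 0.683, 0.731, 0.0]
wrist_force: [0.1, -0.9, 9.0]
width: 0.0001
grasp_force: 4.4
time: 64.1
position: [0.5217, 0.2712, 0.3121]
eef_rot: [-0.0, 0.682, 0.731, -0.001]
wrist_force: [0.3, 0.8, -0.3]
width: 0.0429
grasp_force: 0.0
0.76 [279. 205.] [0.5207 0.2771 0.051 ]
expected grip px [277.99289856 207.5608157 ]
14 [  233    76    92   168 10546] [280. 146.]
13 [   0   62   52  112 4180] [ 22. 121.]
29 [328 258  25  50 493] [340. 282.]
28 [207 258  24  50 485] [219. 282.]
39 [381 407  24  13 208] [394. 412.]
```

```bash
cat > gf.py <<'E'
from h import *
def gaugefit(l,i,K,z=.052):
    f=lambda q: ray('w',q,z,K)[:2]
    ys,xs=np.where(l==i); L=[]
    for r in range(ys.min(),ys.max()+1):
        c=xs[ys==r]; L.append((r,c.min(),c.max()+1))
    L=np.array(L,float);w=L[:,2]-L[:,1]
    k=(L[:,0]>ys.max()-55)&(L[:,0]<ys.max()-8)
    C=np.array([(f((a,r+.5))+f((b,r+.5)))/2 for r,a,b in L[k]])
    W=[np.linalg.norm(f((a,r))-f((b,r)))*1000 for r,a,b in L[k]]
    b=np.polyfit(C[:,1],C[:,0],1);u=np.array([b[0],1]);u/=np.linalg.norm(u)
    yt=f((L[-1,1:].mean(),ys.max()+1))[1];ye=f((L[0,1:].mean(),ys.min()))[1]
    tip=np.array([np.polyval(b,yt),yt]);end=np.array([np.polyval(b,ye),ye])
    print('tongue w',np.mean(W),'len',np.linalg.norm(end-tip)*1000)
    return tip+.030*u,end-.093*u,np.degrees(np.arctan2(u[1],u[0]))
E
python3 - <<'E'
from gf import *
K=np.load('w19K.npy',allow_pickle=True).item();l=np.load('w19l.npy')
g1,g2,a=gaugefit(l,14,K);print(g1,g2,a)
plan([*((g1+g2)/2),.2145],a)
E
```

```text
tongue w 29.043048618602903 len 123.60131697862117
[0.52118692 0.27479246] [0.52114575 0.27539237] 93.92639336069334
target [0.5212 0.2751 0.2145] 93.92639336069334 | TURN units [-0.01  0.    0.  ] | SHIFT units [ 0.101 -0.007  2.445]
```

```bash
python3 -m jog '[{"ax":0,"ay":0,"az":0,"x":0.1,"y":0.015,"z":0.3,"claw":-0.1},{"ax":0,"ay":0,"az":0,"x":0,"y":0,"z":0.6,"claw":-0.1},{"ax":0,"ay":0,"az":0,"x":0,"y":0,"z":0.7,"claw":-0.1},{"ax":0,"ay":0,"az":0,"x":0,"y":0,"z":0.5,"claw":-0.1},{"ax":0,"ay":0,"az":0,"x":0,"y":0,"z":0.3,"claw":-0.1},{"ax":0,"ay":0,"az":0,"x":0,"y":0,"z":0.1,"claw":-0.1},{"ax":0,"ay":0,"az":0,"x":0,"y":0,"z":0,"claw":-0.1},{"ax":0,"ay":0,"az":0,"x":0,"y":0,"z":0,"claw":-0.1},{"ax":0,"ay":0,"az":0,"x":0,"y":0,"z":0,"claw":-0.1},{"ax":0,"ay":0,"az":0,"x":0,"y":0,"z":0,"claw":-0.1}]'; python3 -m jog '[{"ax":0,"ay":0,"az":0,"x":0,"y":0,"z":0,"claw":0.2},{"ax":0,"ay":0,"az":0,"x":0,"y":0,"z":0,"claw":1},{"ax":0,"ay":0,"az":0,"x":0,"y":0,"z":0,"claw":1},{"ax":0,"ay":0,"az":0,"x":0,"y":0,"z":0,"claw":1},{"ax":0,"ay":0,"az":0,"x":0,"y":0,"z":0,"claw":1},{"ax":0,"ay":0,"az":0,"x":0,"y":0,"z":0,"claw":1},{"ax":0,"ay":0,"az":0,"x":0,"y":0,"z":0,"claw":1},{"ax":0,"ay":0,"az":0,"x":0,"y":0,"z":0,"claw":1},{"ax":0,"ay":0,"az":0,"x":0,"y":0,"z":0,"claw":1},{"ax":0,"ay":0,"az":0,"x":0,"y":0,"z":0,"claw":1}]' 80
```

```text
time: 65.03
position: [0.5228, 0.2749, 0.2141]
eef_rot: [0.0, 0.683, 0.731, 0.001]
wrist_force: [0.2, 0.3, 0.2]
width: 0.0471
grasp_force: 0.0
time: 65.87
position: [0.5226, 0.2748, 0.2134]
eef_rot: [0.0, 0.683, 0.731, 0.001]
wrist_force: [0.0, -1.1, 6.6]
width: 0.0246
grasp_force: 78.1
```

```bash
python3 -m jog '[{"ax":0,"ay":0,"az":0,"x":0,"y":0,"z":-0.1,"claw":1},{"ax":0,"ay":0,"az":0,"x":0,"y":0,"z":-0.3,"claw":1},{"ax":0,"ay":0,"az":0,"x":0,"y":0,"z":-0.6,"claw":1},{"ax":0,"ay":0,"az":0,"x":0,"y":0,"z":-0.8,"claw":1},{"ax":0,"ay":0,"az":0.5,"x":0,"y":0,"z":-0.6,"claw":1},{"ax":0,"ay":0,"az":1,"x":0,"y":0,"z":0,"claw":1},{"ax":0,"ay":0,"az":1,"x":0,"y":0,"z":0,"claw":1},{"ax":0,"ay":0,"az":1,"x":0,"y":0,"z":0,"claw":1},{"ax":0,"ay":0,"az":1,"x":0,"y":0,"z":0,"claw":1},{"ax":0,"ay":0,"az":1,"x":0,"y":0,"z":0,"claw":1}]' >/dev/null; python3 -m jog '[{"ax":0,"ay":0,"az":1,"x":0,"y":0,"z":0,"claw":1},{"ax":0,"ay":0,"az":1,"x":0,"y":0,"z":0,"claw":1},{"ax":0,"ay":0,"az":1,"x":0,"y":0,"z":0,"claw":1},{"ax":0,"ay":0,"az":1,"x":0,"y":0,"z":0,"claw":1},{"ax":0,"ay":0,"az":1,"x":0,"y":0,"z":0,"claw":1},{"ax":0,"ay":0,"az":1,"x":0,"y":0,"z":0,"claw":1},{"ax":0,"ay":0,"az":1,"x":0,"y":0,"z":0,"claw":1},{"ax":0,"ay":0,"az":1,"x":0,"y":0,"z":0,"claw":1},{"ax":0,"ay":0,"az":1,"x":0,"y":0,"z":0,"claw":1},{"ax":0,"ay":0,"az":1,"x":0,"y":0,"z":0,"claw":1}]' >/dev/null; python3 -m jog '[{"ax":0,"ay":0,"az":1,"x":0,"y":0,"z":0,"claw":1},{"ax":0,"ay":0,"az":1,"x":0,"y":0,"z":0,"claw":1},{"ax":0,"ay":0,"az":1,"x":0,"y":0,"z":0,"claw":1},{"ax":0,"ay":0,"az":1,"x":0,"y":0,"z":0,"claw":1},{"ax":0,"ay":0,"az":1,"x":0,"y":0,"z":0,"claw":1},{"ax":0,"ay":0,"az":1,"x":0,"y":0,"z":0,"claw":1},{"ax":0,"ay":0,"az":0.75,"x":0,"y":0,"z":0,"claw":1},{"ax":0,"ay":0,"az":0,"x":0,"y":0,"z":0,"claw":1},{"ax":0,"ay":0,"az":0,"x":0,"y":0,"z":0,"claw":1},{"ax":0,"ay":0,"az":0,"x":0,"y":0,"z":0,"claw":1}]'
python3 - <<'E'
from h import *
im=cap('wrist','w20.png');h=cv2.cvtColor(im,cv2.COLOR_RGB2HSV);m=cv2.inRange(h,(0,0,125),(180,60,255));m[250:]=0
n,l,st,ce=cv2.connectedComponentsWithStats(m);i=1+st[1:,4].argmax();print(st[i])
for r in list(range(st[i][1],st[i][1]+4))+list(range(st[i][1]+4,250,12)):
    c=np.where(l[r]==i)[0]
    if len(c): A,B=tray((c.min(),r),.1615),tray((c.max()+1,r),.1615);print(r,c.min(),c.max()+1,A[:2],B[1],'mid',(A[1]+B[1])/2)
plan([.602-.081*.0861,.0348+.081*.9963,.24],4.94)
E
```

```text
time: 68.37
position: [0.5222, 0.2746, 0.3092]
eef_rot: [-0.0, 0.999, 0.044, 0.0]
wrist_force: [-0.5, 0.2, -0.9]
width: 0.0238
grasp_force: 78.5
[  194    65   161   185 23571]
65 290 335 [95.   2.7] 19.7 mid 11.2
66 248 336 [ 94.7 -13.2] 20.1 mid 3.450000000000001
67 210 337 [ 94.3 -27.6] 20.5 mid -3.5500000000000007
68 194 338 [ 94.  -33.7] 20.9 mid -6.400000000000002
69 194 339 [ 93.6 -33.7] 21.3 mid -6.200000000000001
81 195 350 [ 89.4 -33.7] 25.8 mid -3.950000000000001
93 197 354 [ 85.1 -33.3] 27.7 mid -2.799999999999999
105 198 354 [ 80.6 -33.3] 28.0 mid -2.6499999999999986
117 199 353 [ 76.1 -33.3] 28.0 mid -2.6499999999999986
129 200 353 [ 71.4 -33.2] 28.3 mid -2.450000000000001
141 202 352 [ 66.7 -32.8] 28.3 mid -2.2499999999999982
153 203 351 [ 61.8 -32.8] 28.2 mid -2.299999999999999
165 204 351 [ 56.8 -32.8] 28.6 mid -2.099999999999998
177 205 350 [ 51.7 -32.7] 28.5 mid -2.1000000000000014
189 207 350 [ 46.5 -32.3] 28.9 mid -1.6999999999999993
201 208 349 [ 41.1 -32.2] 28.9 mid -1.6500000000000021
213 209 349 [ 35.6 -32.2] 29.2 mid -1.5000000000000018
225 211 348 [ 29.9 -31.7] 29.2 mid -1.25
237 248 310 [ 24.1 -15.4] 12.5 mid -1.4500000000000002
249 249 310 [ 18.2 -15.2] 12.7 mid -1.25
target [0.595  0.1155 0.24  ] 4.94 | TURN units [-0.   -0.    0.01] | SHIFT units [1.471 4.12  1.728]
```

```bash
python3 -m jog '[{"ax":0,"ay":0,"az":0,"x":0.3,"y":0.6,"z":0,"claw":1},{"ax":0,"ay":0,"az":0,"x":0.3,"y":0.8,"z":0,"claw":1},{"ax":0,"ay":0,"az":0,"x":0.3,"y":0.8,"z":0,"claw":1},{"ax":0,"ay":0,"az":0,"x":0.3,"y":0.8,"z":0.2,"claw":1},{"ax":0,"ay":0,"az":0,"x":0.24,"y":0.7,"z":0.5,"claw":1},{"ax":0,"ay":0,"az":0.28,"x":0,"y":0.42,"z":0.5,"claw":1},{"ax":0,"ay":0,"az":0,"x":0,"y":0,"z":0.3,"claw":1},{"ax":0,"ay":0,"az":0,"x":0,"y":0,"z":0.2,"claw":1},{"ax":0,"ay":0,"az":0,"x":0,"y":0,"z":0,"claw":1},{"ax":0,"ay":0,"az":0,"x":0,"y":0,"z":0,"claw":1}]' >/dev/null; python3 -m jog '[{"ax":0,"ay":0,"az":0,"x":0,"y":0,"z":0,"claw":1},{"ax":0,"ay":0,"az":0,"x":0,"y":0,"z":0,"claw":1},{"ax":0,"ay":0,"az":0,"x":0,"y":0,"z":0,"claw":1},{"ax":0,"ay":0,"az":0,"x":0,"y":0,"z":0,"claw":1},{"ax":0,"ay":0,"az":0,"x":0,"y":0,"z":0,"claw":1},{"ax":0,"ay":0,"az":0,"x":0,"y":0,"z":0,"claw":1},{"ax":0,"ay":0,"az":0,"x":0,"y":0,"z":0,"claw":1},{"ax":0,"ay":0,"az":0,"x":0,"y":0,"z":0,"claw":1},{"ax":0,"ay":0,"az":0,"x":0,"y":0,"z":0,"claw":1},{"ax":0,"ay":0,"az":0,"x":0,"y":0,"z":0,"claw":1}]';python3 -c "
from h import *
im=cap('wrist','w21.png')
cv2.imwrite('pics/w21b.png',cv2.resize(im[20:320,130:430,::-1],(600,600),interpolation=cv2.INTER_CUBIC))
plan([.5938,.1155,.20],3.84)"
```

```text
time: 70.08
position: [0.5937, 0.1154, 0.2408]
eef_rot: [0.0, 0.999, 0.033, -0.0]
wrist_force: [-0.3, -0.5, -1.4]
width: 0.0237
grasp_force: 78.6
target [0.5938 0.1155 0.2   ] 3.84 | TURN units [ 0.    0.   -0.01] | SHIFT units [ 0.002 -0.003  1.021]
```

View pics/w21b.png

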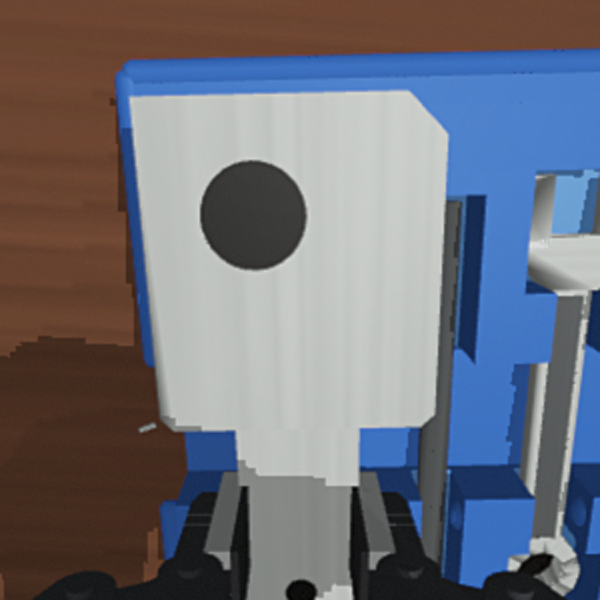

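```bash
python3 -m jog '[{"ax":0,"ay":0,"az":0,"x":0,"y":0,"z":0.2,"claw":1},{"ax":0,"ay":0,"az":0,"x":0,"y":0,"z":0.3,"claw":1},{"ax":0,"ay":0,"az":0,"x":0,"y":0,"z":0.3,"claw":1},{"ax":0,"ay":0,"az":0,"x":0,"y":0,"z":0.2,"claw":1},{"ax":0,"ay":0,"az":0,"x":0,"y":0,"z":0.1,"claw":1},{"ax":0,"ay":0,"az":0,"x":0,"y":0,"z":0.03,"claw":1},{"ax":0,"ay":0,"az":0,"x":0,"y":0,"z":0.03,"claw":1},{"ax":0,"ay":0,"az":0,"x":0,"y":0,"z":0.03,"claw":1},{"ax":0,"ay":0,"az":0,"x":0,"y":0,"z":0,"claw":1},{"ax":0,"ay":0,"az":0,"x":0,"y":0,"z":0,"claw":1}]'; python3 -m jog '[{"ax":0,"ay":0,"az":0,"x":0,"y":0,"z":0.03,"claw":1},{"ax":0,"ay":0,"az":0,"x":0,"y":0,"z":0,"claw":1},{"ax":0,"ay":0,"az":0,"x":0,"y":0,"z":0,"claw":1},{"ax":0,"ay":0,"az":0,"x":0,"y":0,"z":0,"claw":1},{"ax":0,"ay":0,"az":0,"x":0,"y":0,"z":0,"claw":1},{"ax":0,"ay":0,"az":0,"x":0,"y":0,"z":0,"claw":1},{"ax":0,"ay":0,"az":0,"x":0,"y":0,"z":0,"claw":1},{"ax":0,"ay":0,"az":0,"x":0,"y":0,"z":0,"claw":1},{"ax":0,"ay":0,"az":0,"x":0,"y":0,"z":0,"claw":1},{"ax":0,"ay":0,"az":0,"x":0,"y":0,"z":0,"claw":1}]'
```

```text
time: 70.97
position: [0.5939, 0.1154, 0.1936]
eef_rot: [-0.0, 0.999, 0.033, 0.0]
wrist_force: [-0.9, -0.5, -1.3]
width: 0.0237
grasp_force: 78.6
time: 71.8
position: [0.5937, 0.1154, 0.192]
eef_rot: [-0.0, 0.999, 0.033, -0.0]
wrist_force: [-0.4, -1.0, -1.4]
width: 0.024
grasp_force: 78.6
```

```bash
python3 -m jog '[{"ax":0,"ay":0,"az":0,"x":0,"y":0,"z":0.03,"claw":1},{"ax":0,"ay":0,"az":0,"x":0,"y":0,"z":0.03,"claw":1},{"ax":0,"ay":0,"az":0,"x":0,"y":0,"z":0.01,"claw":1},{"ax":0,"ay":0,"az":0,"x":0,"y":0,"z":0,"claw":1},{"ax":0,"ay":0,"az":0,"x":0,"y":0,"z":0,"claw":1},{"ax":0,"ay":0,"az":0,"x":0,"y":0,"z":0,"claw":1},{"ax":0,"ay":0,"az":0,"x":0,"y":0,"z":0,"claw":1},{"ax":0,"ay":0,"az":0,"x":0,"y":0,"z":0,"claw":1},{"ax":0,"ay":0,"az":0,"x":0,"y":0,"z":0,"claw":1},{"ax":0,"ay":0,"az":0,"x":0,"y":0,"z":0,"claw":1}]'
```

```text
time: 72.63
position: [0.5939, 0.1154, 0.1901]
eef_rot: [-0.0, 0.999, 0.033, 0.0]
wrist_force: [-2.6, -0.5, 9.9]
width: 0.024
grasp_force: 79.4
```

```bash
python3 -m jog '[{"ax":0,"ay":0,"az":0,"x":0,"y":0,"z":-0.02,"claw":0.25},{"ax":0,"ay":0,"az":0,"x":0,"y":0,"z":0,"claw":0.25},{"ax":0,"ay":0,"az":0,"x":0,"y":0,"z":0,"claw":0.25},{"ax":0,"ay":0,"az":0,"x":0,"y":0,"z":0,"claw":0.25},{"ax":0,"ay":0,"az":0,"x":0,"y":0,"z":-0.1,"claw":0.25},{"ax":0,"ay":0,"az":0,"x":0,"y":0,"z":-0.3,"claw":0.25},{"ax":0,"ay":0,"az":0,"x":0,"y":0,"z":-0.8,"claw":0.25},{"ax":0,"ay":0,"az":0,"x":0,"y":0,"z":-1,"claw":0.25},{"ax":0,"ay":0,"az":0,"x":-0.3,"y":0.6,"z":-1,"claw":0.25},{"ax":0,"ay":0,"az":0,"x":-0.6,"y":0.8,"z":-1,"claw":-0.5}]'; python3 -m jog '[{"ax":0,"ay":0,"az":0,"x":-0.8,"y":0.7,"z":-0.8,"claw":-1},{"ax":0,"ay":0,"az":0,"x":0,"y":0,"z":-0.5,"claw":-1},{"ax":0,"ay":0,"az":0,"x":0,"y":0,"z":0,"claw":-1},{"ax":0,"ay":0,"az":0,"x":0,"y":0,"z":0,"claw":-1},{"ax":0,"ay":0,"az":0,"x":0,"y":0,"z":0,"claw":-1},{"ax":0,"ay":0,"az":0,"x":0,"y":0,"z":0,"claw":-1},{"ax":0,"ay":0,"az":0,"x":0,"y":0,"z":0,"claw":-1},{"ax":0,"ay":0,"az":0,"x":0,"y":0,"z":0,"claw":-1},{"ax":0,"ay":0,"az":0,"x":0,"y":0,"z":0,"claw":-1},{"ax":0,"ay":0,"az":0,"x":0,"y":0,"z":0,"claw":-1}]'
python3 - <<'E'
from h import *
p,R=pose();print(p)
K=manip.calibration('wrist');im=cap('wrist','w22.png');np.save('w22K.npy',K,allow_pickle=True)
for n,z,y in (('large_mid',.0125,-4),('small_mid',.012,-43),('pliers_mid',.013,-88),('key_mid',.013,35),('gauge_tongue',.027,81)):
    print('expect',n,round(.602-y*.0861e-3,4),round(.0348+y*.9963e-3,4),proj('w',[.602-y*.0861e-3,.0348+y*.9963e-3,z],K).round(0))
    for d in manip.tip_of('wrist',n)[:2]:
      q=px(d['xy']); print('  ',round(d['score'],2),q.round(0),ray('wrist',q,z,K).round(4))
E
```

```text
time: 73.47
position: [0.5697, 0.0698, 0.3458]
eef_rot: [-0.0, 0.999, 0.034, 0.002]
wrist_force: [1.0, -0.7, 0.4]
width: 0.0425
grasp_force: 0.0
time: 74.3
position: [0.5452, 0.046, 0.3866]
eef_rot: [0.0, 0.999, 0.033, -0.0]
wrist_force: [0.4, 0.6, 0.1]
width: 0.0855
grasp_force: 0.0
[0.54515927 0.04595888 0.38660435]
expect large_mid 0.6023 0.0308 [296. 128.]
   0.69 [296. 127.] [0.6036 0.0313 0.0125]
expect small_mid 0.6057 -0.008 [333. 127.]
   0.68 [333. 126.] [ 0.6068 -0.0078  0.012 ]
expect pliers_mid 0.6096 -0.0529 [375. 127.]
   0.61 [375. 126.] [ 0.6098 -0.0527  0.013 ]
expect key_mid 0.599 0.0697 [259. 129.]
   0.58 [260. 129.] [0.599  0.0683 0.013 ]
expect gauge_tongue 0.595 0.1155 [213. 131.]
   0.93 [213. 132.] [0.5941 0.116  0.027 ]
   0.6 [293. 128.] [0.6034 0.035  0.027 ]
```

```bash
python3 -c "
from bench import manip
print(manip.finish_job())"
```

```text
the job is handed in; nothing more can be done
None
```

I handed the job in at about 74 s of the 210 s limit: both spanners, the pliers and the hex key are pressed home in their cutouts, and the gauge was drawn off the granite and laid in its shallow cutout. The last wrist-camera check found all five within about 2 mm of their seats, but handing in returned no verdict.

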